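Fan the menu boards along the tray and slide the ready tag over

ROBOT

A 6-joint arm with a two-finger parallel gripper is mounted at the origin on a cart in front of the work surface, level with it; the furniture and walls round the work are solid. World frame = base frame: x ahead of the robot, y to its left, z up, the work surface at z = 0. Lengths are in mm, angles in rad, forces in N, time in s.
With the tool pointing down it reaches from about 350 to 925 mm from the base axis. Payload 6.4 kg.
Tool frame: the origin (TCP) lies at the very end of the fingers, on their centre line; the grasp point (between the pads) lies 19 mm behind it; z points along the fingers, y is the direction in which the jaws open and shut (so a half turn about z gives the same grasp; the last joint's range is limited). The gripper opens to 85 mm and grips with 20 to 120 N. Pads are 22 mm wide; open, the fingers measure 114 mm over their backs; the gripper's body (76 mm by 85 mm) begins 54 mm behind the grasp point. The pads swing forward as they close: fully open they stand 13 mm farther back than shut.
Start: joints at [-1.465, 0.245, 1.558, -0, 1.339, -0.174], TCP at [179.511, -624.732, 207.99] pointing down, gripper open.
Joint ranges: [-3.13, 3.13], [-1.02, 2.26], [0.13, 2.54], [-0.95, 4.09], [0.21, 2.88], [-2.74, 2.74]. Speed limits (rad/s): [2.57, 2.57, 3.14, 3.14, 3.14, 3.14].

INTERFACE

Orientations are given as a rotation vector (axis times angle).
In Python, from workcell import bot gives the robot as it stands. The module is installed in compiled form; this text tells all that it offers.
- The arm moves only by the tool play_rows, never from a script. Its argument "commands" is a list of rows, each an object with "travel": the shift along the tool's x, y, z in m, a list of three; "dr": the turn, a rotation vector about the tool's x, y, z in degrees, a list of three. A call has 1 to 12 rows; each row shifts and turns the pose as measured when the row begins, along the tool's axes as they then stand; what a row does not reach is not made up. A row lasts 1/10 s, in which the tool goes at most 50 mm and 8.59 degrees, less where a joint would pass 70% of its speed; a pose out of reach is approached as far as the arm can. A call with a gripper value outside its range is refused whole. "fingers" is the finger opening in m, from 0 to 0.0854, set as the call begins (left out, the last holds). The fingers move at their own pace and stop on an object; "force" is the grip in N (left out, the last holds). Time passes only in rows, so rows that do not move let the fingers close. It gives the time, the measured TCP pose, the force and the opening at its end, in the units of the state.
- bot.observe(): the state, without advancing time (a new reading comes with each control period).
- bot.grab_frame(name): name is "scene" or "top" or "wrist"; returns (picture, depth): 480x640x3 uint8, blue, green, red; 480x640 float32, mm along the optical axis (not along the pixel's ray), 0 where there is no reading.
- bot.calibration(name): a dict with "fovy" (degrees; the focal length in pixels is half the picture's height over the tangent of half this angle, whatever the lens; pixels are square), "cx", "cy" (the principal point, pixels), "dist" ([k1, k2, p1, p2, k3] as OpenCV has them; the pictures are not rectified), "xyz" and "rotation" of the camera in the world. Camera axes: x right, y down, z forward; pixel columns grow to the right and rows downward; lengths in mm; the calibration is good to about 2 mm. A picture is of the moment at which its call begins: read the wrist's pose just before it. calibration takes no time and is no camera call; for the wrist camera it gives the pose at the moment of the call.
- bot.sign_off(): hands the job in, once; it reports no verdict.
The state is a dict: "clock": time; "joint_pos": joint angles; "joint_velocities": joint speeds; "tau": joint torques, N m; "ee_pos": TCP position; "tool_rot": TCP orientation; "ft_force": force on the tool from outside, world axes, zero at the start; "ft_torque": the same for the moment, N m; "finger_gap": opening from 0.0 (shut) to 1.0 (fully open).
Only numpy, scipy, OpenCV 4.12 (cv2) and the standard library are available. Lean on these libraries where they do the work, as an engineer would, in place of code of your own. Each camera call takes 0.05 s, during which the arm holds its last target.

TASK

Lay all the loose wooden menu boards lengthwise along the tray in one overlapping, shingled row: the first leans on the tray's sloping rest with its lower end at the foot of the slope, and each next one leans on the board before it with about 30 mm of that board left showing, the row straight and centred on the tray. When the row is complete, hook the standing steel tag over the rail at the rail's right-hand end and, without lifting it off again, slide it along until it hangs midway between the two black rings, which shows that the tray is ready. Leave the other things on the table where they are.

Things in the scene. Friction and masses are not known exactly. Their poses are not given: they have to be found in the camera images.
- board_1: wooden menu board with a paper panel on top, flat block 60 mm (its x) by 100 mm (its y, lengthwise) by 7 mm thick (its z), 45 g; origin at the centre of its underside, z up out of the papered face. All the boards are alike and each may take any place in the row; one may be absent. Gripped across its 60 mm width.
- board_2: wooden menu board with a paper panel on top, flat block 60 mm (its x) by 100 mm (its y, lengthwise) by 7 mm thick (its z), 45 g; origin at the centre of its underside, z up out of the papered face. All the boards are alike and each may take any place in the row; one may be absent. Gripped across its 60 mm width.
- board_3: wooden menu board with a paper panel on top, flat block 60 mm (its x) by 100 mm (its y, lengthwise) by 7 mm thick (its z), 45 g; origin at the centre of its underside, z up out of the papered face. All the boards are alike and each may take any place in the row; one may be absent. Gripped across its 60 mm width.
- board_4: wooden menu board with a paper panel on top, flat block 60 mm (its x) by 100 mm (its y, lengthwise) by 7 mm thick (its z), 45 g; origin at the centre of its underside, z up out of the papered face. All the boards are alike and each may take any place in the row; one may be absent. Gripped across its 60 mm width.
- board_5: wooden menu board with a paper panel on top, flat block 60 mm (its x) by 100 mm (its y, lengthwise) by 7 mm thick (its z), 45 g; origin at the centre of its underside, z up out of the papered face. All the boards are alike and each may take any place in the row; one may be absent. Gripped across its 60 mm width.
- tray: fixed steel tray, 140 (x) by 250 mm (y); origin at underside centre. Floor at z = 6 mm; lips 13 mm high at x = +-68. The rest, a 50 mm wide plate centred on x = 0, rises from the floor at y = +25 mm toward +y (robot's left) at 0.235 rad to y = +108, z = 26 mm. The row grows toward -y; at 30 mm spacing all boards lie at 0.235 rad, lower (-y) ends on the floor
- tag: folded steel saddle tag standing on its two plates, 0.12 kg; origin at underside centre, z up. Plates 60 mm wide (y), inner faces 24 mm apart in x (30 outside), open below: it goes over a rail from above, rail along its y. A V roof inside, ridge at about z = 92 mm, centres it on the rail. On top, z = 94 to 124 mm, a black grip tab 12 (x) by 36 mm (y)
- rail: round steel rail along its own y on two posts, fixed to the table, 340 mm long; origin on the table under its middle; its right-hand end is toward -y
- rail_mid (a point): middle of the rail's centre line; axes as the rail's (y along it). The rail is 12 mm thick. When the tag hangs on the rail its origin is about 86 mm below this line
- mark: two thin black rings painted round the rail 80 mm apart; origin midway between them on the rail's centre line, y along the rail
- sauce_ramekin: small white ramekin, 65 mm wide, 37 mm high, a bystander; origin at the centre of its underside
- front_marker: blue felt marker, 130 mm long, lying right of the boards, a bystander; origin at the centre of its underside
Mind the look-alikes: they are no part of the job. What is shaped like the tag but red is not meant.

How it is judged (in metres and radians):
On the way, in this order (a step that is already met when the one before it is completed fails the run):
1. all the boards lie shingled along the tray (x of board_1 in the frame of tray between -0.015 and 0.015 m and y of board_1 in the frame of tray between -0.085 and 0.09 m and z of board_1 in the frame of tray between 0.011 and 0.027 m and angle between the x axis of each of board_1, board_2, board_3, board_4, board_5 and the x axis of tray, either way round below 0.15 rad and angle between board_1's own z axis and vertical between 0.13 and 0.34 rad and (y of board_1 in the frame of tray above 0.055 m or horizontal distance between board_1 and board_2 below 0.045 m or horizontal distance between board_1 and board_3 below 0.045 m or horizontal distance between board_1 and board_4 below 0.045 m or horizontal distance between board_1 and board_5 below 0.045 m) and x of board_2 in the frame of tray between -0.015 and 0.015 m and y of board_2 in the frame of tray between -0.085 and 0.09 m and z of board_2 in the frame of tray between 0.011 and 0.027 m and angle between board_2's own z axis and vertical between 0.13 and 0.34 rad and (y of board_2 in the frame of tray above 0.055 m or horizontal distance between board_2 and board_1 below 0.045 m or horizontal distance between board_2 and board_3 below 0.045 m or horizontal distance between board_2 and board_4 below 0.045 m or horizontal distance between board_2 and board_5 below 0.045 m) and x of board_3 in the frame of tray between -0.015 and 0.015 m and y of board_3 in the frame of tray between -0.085 and 0.09 m and z of board_3 in the frame of tray between 0.011 and 0.027 m and angle between board_3's own z axis and vertical between 0.13 and 0.34 rad and (y of board_3 in the frame of tray above 0.055 m or horizontal distance between board_3 and board_1 below 0.045 m or horizontal distance between board_3 and board_2 below 0.045 m or horizontal distance between board_3 and board_4 below 0.045 m or horizontal distance between board_3 and board_5 below 0.045 m) and x of board_4 in the frame of tray between -0.015 and 0.015 m and y of board_4 in the frame of tray between -0.085 and 0.09 m and z of board_4 in the frame of tray between 0.011 and 0.027 m and angle between board_4's own z axis and vertical between 0.13 and 0.34 rad and (y of board_4 in the frame of tray above 0.055 m or horizontal distance between board_4 and board_1 below 0.045 m or horizontal distance between board_4 and board_2 below 0.045 m or horizontal distance between board_4 and board_3 below 0.045 m or horizontal distance between board_4 and board_5 below 0.045 m) and x of board_5 in the frame of tray between -0.015 and 0.015 m and y of board_5 in the frame of tray between -0.085 and 0.09 m and z of board_5 in the frame of tray between 0.011 and 0.027 m and angle between board_5's own z axis and vertical between 0.13 and 0.34 rad and (y of board_5 in the frame of tray above 0.055 m or horizontal distance between board_5 and board_1 below 0.045 m or horizontal distance between board_5 and board_2 below 0.045 m or horizontal distance between board_5 and board_3 below 0.045 m or horizontal distance between board_5 and board_4 below 0.045 m) and horizontal distance between each of board_2, board_3, board_4, board_5 and board_1 above 0.018 m and horizontal distance between each of board_3, board_4, board_5 and board_2 above 0.018 m and horizontal distance between each of board_4, board_5 and board_3 above 0.018 m and horizontal distance between board_5 and board_4 above 0.018 m and y of any of board_1, board_2, board_3, board_4, board_5 in the frame of tray above 0.055 m), for 0.2 s.
2. the tag is hooked on the rail at its right-hand end (x of tag in the frame of rail_mid between -0.02 and 0.02 m and z of tag in the frame of rail_mid between -0.096 and -0.076 m and angle between tag's own z axis and vertical below 0.2 rad and y of tag in the frame of rail_mid below -0.05 m), for 0.2 s.
3. the tag hangs midway between the rings (x of tag in the frame of rail_mid between -0.02 and 0.02 m and z of tag in the frame of rail_mid between -0.096 and -0.076 m and angle between tag's own z axis and vertical below 0.2 rad and y of tag in the frame of mark between -0.012 and 0.012 m), for 0.2 s.
At the end, for the whole second after the job is handed in: Every board in one row: within 15 mm of the tray's centre line, 0.15 rad of lengthwise, sloping 0.13-0.34 rad, first centre 55-90 mm along tray +y, neighbours' centres 18-45 mm apart; tag hanging upright (0.2 rad) on the rail within 12 mm of midway between the rings; all at rest (all of step 1 and all of step 3 and linear speed of each of board_1, board_2, board_3, board_4, board_5, tag below 0.02 m/s); the robot touches nothing.
It fails at once if the tag is above the rail instead of on it, beyond the rail's right-hand part (x of tag in the frame of rail_mid between -0.03 and 0.03 m and y of tag in the frame of rail_mid between -0.03 and 0.2 m and z of tag in the frame of rail_mid above -0.065 m).
It fails at once if the sauce_ramekin is shoved away (more than 60 mm) (distance of sauce_ramekin from where it was at the start of the episode above 0.06 m).
It fails at once if the front_marker is shoved away (more than 60 mm) (distance of front_marker from where it was at the start of the episode above 0.06 m).
Of board_1, board_2, board_3, board_4, board_5 only 4 to 5 are there at a start; the rules pass over those that are not, and their reading is None.
At some moment in a run one of board_1, board_2, board_3, board_4, board_5 may be knocked a few centimetres aside while the robot is not near it.
It also fails if it takes over 210 s, if anything falls off the work surface, if the arm or the gripper's body presses on something with over 40 N, if the wrist force passes 120 N, or if a joint passes its speed limit or range.

## Working session

There is one attempt and no reset: what is moved stays moved. The work goes in short steps, Python scripts to look and compute and a tool call to move; the robot and the scene stay as the last step left them, time stands still between calls to the robot, and variables do not carry over. Pictures are saved under pics/ and viewed, and the job is handed in when it is done.

Besides the shell and the picture viewer there is one more tool, called after "Call:" by a JSON object that holds its "fn" and its "kwargs". play_rows: Moves the arm, as the interface text tells. Its arguments: {"type":"object","properties":{"commands":{"type":"array"},"fingers":{"type":"number"},"force":{"type":"number"}},"required":["commands"]}

```bash
mkdir -p pics; cat > h.py <<'E'
from workcell import bot
import numpy as np, cv2
from scipy.spatial.transform import Rotation as R
def K(c):
    f=240/np.tan(np.radians(c['fovy'])/2)
    return np.array([[f,0,c['cx']],[0,f,c['cy']],[0,0,1]]),np.array(c['dist'],float)
def rot(c):
    r=np.array(c['rotation'],float)
    return r if r.shape==(3,3) else R.from_rotvec(r).as_matrix()
def rays(c,px):
    k,d=K(c); u=cv2.undistortPoints(np.array(px,float).reshape(-1,1,2),k,d).reshape(-1,2)
    return np.c_[u,np.ones(len(u))]
def plane(c,px,z):
    r=rays(c,px)@rot(c).T; o=np.array(c['xyz'],float)
    return o+r*((z-o[2])/r[:,2])[:,None]
def dep(c,px,D):
    px=np.array(px).reshape(-1,2); r=rays(c,px)
    z=D[px[:,1].astype(int),px[:,0].astype(int)]
    return np.array(c['xyz'])+(r*z[:,None])@rot(c).T
def cloud(c,D):
    v,u=np.mgrid[0:480,0:640]; px=np.c_[u.ravel(),v.ravel()].astype(float)
    r=rays(c,px); P=np.array(c['xyz'])+(r*D.reshape(-1,1))@rot(c).T
    return P.reshape(480,640,3)
def snap(n,tag):
    c=bot.calibration(n); I,D=bot.grab_frame(n)
    cv2.imwrite(f'pics/{tag}.png',I); np.savez(f'{tag}.npz',I=I,D=D,c=np.array([c],dtype=object))
    return c,I,D
def load(tag):
    z=np.load(f'{tag}.npz',allow_pickle=True); return z['c'][0],z['I'],z['D']
E
python3 - <<'E'
from h import *
print(bot.observe())
for n in('scene','top'):
    c,I,D=snap(n,n+'0'); print(c,(D==0).mean())
print(bot.calibration('wrist'))
E
```

```text
{'clock': 0.0, 'joint_pos': array([-1.46506052e+00,  2.45815159e-01,  1.55901933e+00, -2.25080734e-05,
        1.33870070e+00, -1.74102206e-01]), 'joint_velocities': array([ 9.91084558e-04, -1.27712712e-04, -2.76388058e-05,  3.07986211e-04,
        4.28373975e-04, -1.66519370e-04]), 'tau': array([-3.79878411e-04, -4.29520297e+01, -3.26128793e+01, -1.79479016e-04,
        5.31552796e-03, -2.21583844e-05]), 'ee_pos': array([ 179.46345751, -624.10419113,  206.87681238]), 'tool_rot': array([-3.10896648e+00, -4.37872879e-01, -6.98613899e-05]), 'ft_force': array([-0.22539153, -0.00673163, -0.96630083]), 'ft_torque': array([ 0.06025414,  0.04231501, -0.03837466]), 'finger_gap': 1.0038619767664192}
{'fovy': 54.753820727468764, 'cx': 321.9794282567595, 'cy': 243.02932781076947, 'dist': array([-0.03813229,  0.        ,  0.        ,  0.        ,  0.        ]), 'xyz': array([167.29772707, 705.23743827, 675.91163693]), 'rotation': array([-0.59913842,  2.47443043, -1.45563504])} 0.046510416666666665
{'fovy': 45.21081358647126, 'cx': 316.71780723152233, 'cy': 251.11263749078987, 'dist': array([0.06194322, 0.        , 0.        , 0.        , 0.        ]), 'xyz': array([ 388.55829578, -218.04978866, 1210.16680662]), 'rotation': array([-2.10454369,  2.15648006, -0.17279775])} 0.004137369791666666
{'fovy': 69.29738261112928, 'cx': 320.89861343514275, 'cy': 243.016584525182, 'dist': array([-0.03180568,  0.        ,  0.        ,  0.        ,  0.        ]), 'xyz': array([ 252.69692883, -602.44802201,  373.7850908 ]), 'rotation': array([ 2.30758594, -1.73785555, -0.26662757])}
```

View pics/scene0.png

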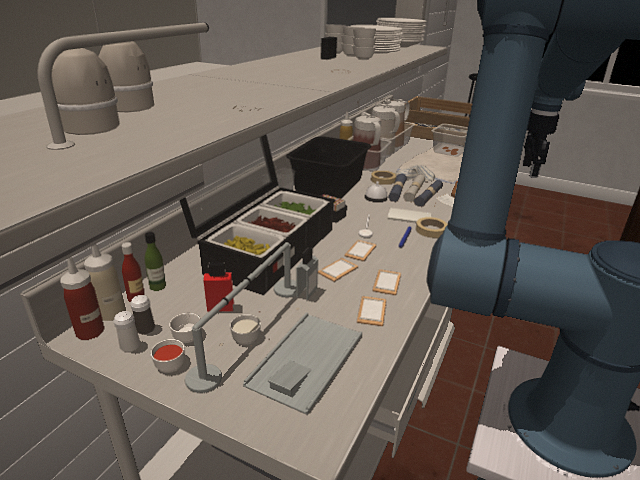

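View pics/top0.png

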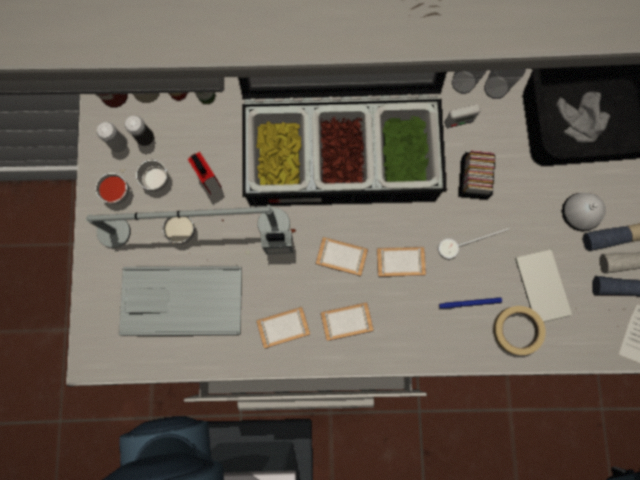

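The scene shows the tray front left, the rail behind it, and a steel tag beside the rail's right post. From the top there are four boards, at about (342,256), (401,261), (283,327) and (346,322). The red look-alike is at (202,170). Next I'll zoom in and measure.

```bash
python3 - <<'E'
from h import *
c,I,D=load('top0')
P=cloud(c,D)
cv2.imwrite('pics/topz.png',cv2.resize(I[180:360,80:380],None,fx=2.6,fy=2.6,interpolation=cv2.INTER_CUBIC))
hsv=cv2.cvtColor(I,cv2.COLOR_BGR2HSV)
print(hsv[327,262],hsv[256,342], I[300,180],I[350,300], hsv[238,277])
# boards: orange wood
m=((hsv[...,0]>8)&(hsv[...,0]<22)&(hsv[...,1]>90)&(hsv[...,2]>90)).astype(np.uint8)
m[:230]=0
n,l,s,ct=cv2.connectedComponentsWithStats(cv2.morphologyEx(m,cv2.MORPH_CLOSE,np.ones((3,3))))
for i in range(1,n):
    if s[i,4]<80: continue
    cs,_=cv2.findContours((l==i).astype(np.uint8),cv2.RETR_EXTERNAL,cv2.CHAIN_APPROX_NONE)
    k=max(cs,key=cv2.contourArea).reshape(-1,2)
    w=plane(c,k,7.)[:,:2].astype(np.float32)
    (x,y),(a,b),an=cv2.minAreaRect(w)
    bx=cv2.boxPoints(((x,y),(a,b),an)); e=bx[1]-bx[0]; e2=bx[2]-bx[1]
    L=e if np.linalg.norm(e)>np.linalg.norm(e2) else e2
    print(ct[i].round(),s[i,4],'ctr',round(x),round(y),'size',round(a),round(b),'long axis deg',round(np.degrees(np.arctan2(L[1],L[0]))%180,1),'z',P[int(ct[i][1]),int(ct[i][0])].round(1))
for p in [(135,300),(180,300),(235,300),(150,290),(300,300),(277,238),(275,215),(120,214),(230,210),(202,170),(122,270),(120,334),(240,267),(240,334)]:
    print(p,P[p[1],p[0]].round(1))
E
```

```text
[ 16  77 168] [ 21  24 199] [138 147 146] [134 146 153] [ 0  0 12]
[341. 257.] 384 ctr 581 -265 size 99 60 long axis deg 73.5 z [ 579.3 -263.8    5.6]
[400. 263.] 390 ctr 567 -389 size 60 99 long axis deg 90.2 z [ 565.2 -387.3    8.3]
[347. 322.] 412 ctr 444 -271 size 59 99 long axis deg 100.7 z [ 444.6 -269.9    7.3]
[519. 330.] 825 ctr 418 -624 size 98 95 long axis deg 88.8 z [ 419.1 -625.4   -1.2]
[283. 328.] 414 ctr 435 -139 size 59 99 long axis deg 105.5 z [ 435.7 -136.9    3.6]
(135, 300) [498.5 164.4  16.4]
(180, 300) [497.   74.8   5.7]
(235, 300) [493.9 -39.8   6.6]
(150, 290) [518.3 134.   17.6]
(300, 300) [ 4.910e+02 -1.752e+02 -3.000e-01]
(277, 238) [ 600.6 -137.6  123.6]
(275, 215) [ 671.4 -126.1   16.1]
(120, 214) [651.8 158.8 137. ]
(230, 210) [655.8 -48.9 132.5]
(202, 170) [742.8   9.2 113.6]
(122, 270) [563.9 198.4   1.1]
(120, 334) [430.  192.9  15. ]
(240, 267) [562.6 -50.8  10.1]
(240, 334) [423.7 -49.2  -1.3]
```

View pics/topz.png

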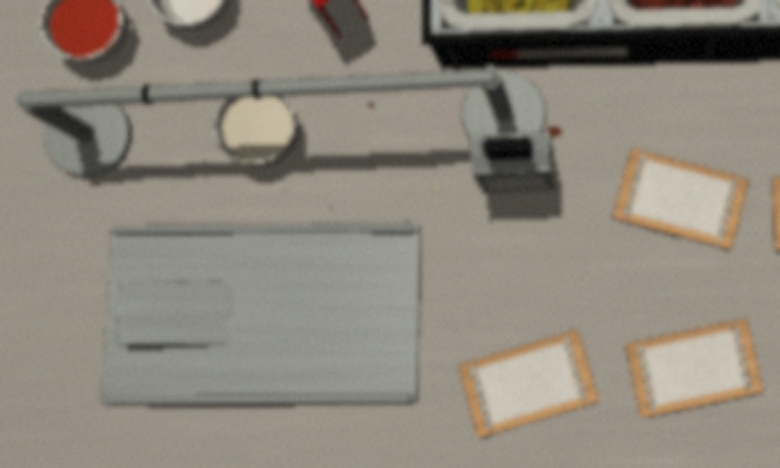

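```bash
python3 - <<'E'
from h import *
c,I,D=load('top0'); P=cloud(c,D)
s=bot.observe(); M=R.from_rotvec(s['tool_rot']).as_matrix(); print(M.round(3))
B=cv2.GaussianBlur(I,(3,3),0).astype(int)
m=((B[...,2]-B[...,0])<9).astype(np.uint8); r=np.zeros_like(m); r[255:345,110:250]=1; m*=r
n,l,st,ct=cv2.connectedComponentsWithStats(m); i=1+st[1:,4].argmax()
m=cv2.morphologyEx((l==i).astype(np.uint8),cv2.MORPH_CLOSE,np.ones((5,5)))
m=cv2.morphologyEx(m,cv2.MORPH_OPEN,np.ones((5,5)))
k=max(cv2.findContours(m,0,cv2.CHAIN_APPROX_NONE)[0],key=cv2.contourArea).reshape(-1,2)
for z in (6,13):
    w=plane(c,k,z)[:,:2]
    print(z,cv2.minAreaRect(w.astype(np.float32)))
v=I.copy(); cv2.drawContours(v,[k],-1,(0,0,255),1); cv2.imwrite('pics/traym.png',cv2.resize(v[240:350,100:260],None,fx=4,fy=4))
# rings & rail
rp=np.array([[136.5,215.8],[178.1,213.8]])
for z in (125,131,137): print(z,plane(c,rp,z).round(1).tolist())
# rail axis points by depth
for u in range(95,275,15):
    col=P[195:235,u]; j=col[:,2].argmax(); print(u,195+j,col[j].round(1))
# tag top
t=(P[...,2]>100)&(P[...,2]<150); t[:225]=0; t[:,:255]=0; t[260:]=0;t[:,300:]=0
Q=P[t]; print(len(Q)); 
hs=cv2.cvtColor(I,cv2.COLOR_BGR2HSV); dk=(hs[...,2]<40)&t
k2=np.argwhere(dk)[:,::-1]; w=plane(c,k2,124)[:,:2]; print('tab',len(k2),cv2.minAreaRect(w.astype(np.float32)), P[dk].mean(0))
E
```

```text
[[ 0.961  0.276 -0.   ]
 [ 0.276 -0.961  0.002]
 [ 0.    -0.002 -1.   ]]
6 ((495.5677490234375, 73.00672912597656), (246.43251037597656, 141.58697509765625), 88.5320053100586)
13 ((494.94561767578125, 71.3147964477539), (245.0, 140.76390075683594), 88.5320053100586)
125 [[650.5, 131.5, 125.0], [652.6, 52.1, 125.0]]
131 [[649.0, 129.6, 131.0], [651.1, 50.6, 131.0]]
137 [[647.6, 127.7, 137.0], [649.6, 49.1, 137.0]]
95 216 [649.5 206.4 134.8]
110 217 [645.9 176.6 139.1]
125 216 [647.  148.3 139.8]
140 214 [651.1 121.4 136.3]
155 215 [647.9  92.3 138.8]
170 214 [649.5  64.3 137.6]
185 214 [648.6  35.7 138.3]
200 213 [650.3   7.7 136.5]
215 214 [647.4 -21.1 137.7]
230 212 [650.7 -49.6 137.2]
245 202 [ 388.6 -218.  1210.2]
260 209 [ 654.8 -107.   138.7]
152
tab 117 ((601.6129150390625, -133.8179931640625), (30.821468353271484, 13.683088302612305), 88.56470489501953) [ 603.15863783 -133.38809015  120.34896502]
```

View pics/traym.png

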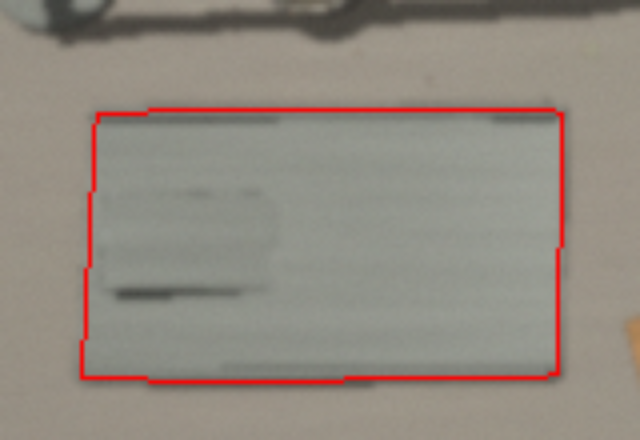

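```bash
cat >> h.py <<'E'
def tgtR(yaw,tilt=0):
    # tool x at world yaw deg, pointing down; tilt (rad) about the tool y: raises tool x end
    a=np.radians(yaw); x=np.array([np.cos(a),np.sin(a),0]); z=np.array([0,0,-1.]); y=np.cross(z,x)
    M=np.c_[x,y,z]
    return M@R.from_rotvec([0,tilt,0]).as_matrix()
def plan(p,M,n=None,vmax=45,wmax=8.0):
    s=bot.observe(); p0=s['ee_pos']; M0=R.from_rotvec(s['tool_rot'])
    Mt=R.from_matrix(M); d=(M0.inv()*Mt).as_rotvec(); w=np.degrees(np.linalg.norm(d)); L=np.linalg.norm(p-p0)
    k=n or int(max(np.ceil(L/vmax),np.ceil(w/wmax),1))
    print('from',p0.round(1),'rows',k,'turn',w.round(1),'dist',L.round(1))
    rows=[]
    for i in range(k):
        Mi=M0*R.from_rotvec(d*i/k)
        t=Mi.inv().apply((p-p0)/k)/1000
        rows.append('{"travel":[%s],"dr":[%s]}'%(','.join('%.4g'%v for v in t.round(4)+0),','.join('%.3g'%v for v in np.degrees(d/k).round(2)+0)))
    print('['+','.join(rows)+']')
def st():
    s=bot.observe(); M=R.from_rotvec(s['tool_rot']).as_matrix()
    print('t',round(s['clock'],2),'p',s['ee_pos'].round(1),'x',M[:,0].round(3),'z',M[:,2].round(3),'F',s['ft_force'].round(1),'gap',round(s['finger_gap']*85.4,1))
E
python3 - <<'E'
from h import *
plan(np.array([435,-139,150.]),tgtR(105.5),n=12)
E
```

```text
from [ 179.5 -624.2  207. ] rows 12 turn 89.5 dist 551.3
[{"travel":[0.0316,-0.033,0.0048],"dr":[-0.01,-0.01,-7.46]},{"travel":[0.0356,-0.0286,0.0048],"dr":[-0.01,-0.01,-7.46]},{"travel":[0.0391,-0.0237,0.0048],"dr":[-0.01,-0.01,-7.46]},{"travel":[0.0418,-0.0185,0.0048],"dr":[-0.01,-0.01,-7.46]},{"travel":[0.0438,-0.0129,0.0048],"dr":[-0.01,-0.01,-7.46]},{"travel":[0.0451,-0.0071,0.0048],"dr":[-0.01,-0.01,-7.46]},{"travel":[0.0457,-0.0012,0.0048],"dr":[-0.01,-0.01,-7.46]},{"travel":[0.0454,0.0048,0.0048],"dr":[-0.01,-0.01,-7.46]},{"travel":[0.0444,0.0106,0.0048],"dr":[-0.01,-0.01,-7.46]},{"travel":[0.0427,0.0163,0.0048],"dr":[-0.01,-0.01,-7.46]},{"travel":[0.0402,0.0217,0.0048],"dr":[-0.01,-0.01,-7.46]},{"travel":[0.0371,0.0267,0.0048],"dr":[-0.01,-0.01,-7.46]}]
```

Call:
{"fn": "play_rows", "kwargs": {"commands": [{"travel": [0.032,-0.033,0.005],"dr": [0,0,-7.5]},{"travel": [0.036,-0.029,0.005],"dr": [0,0,-7.5]},{"travel": [0.039,-0.024,0.005],"dr": [0,0,-7.5]},{"travel": [0.042,-0.018,0.005],"dr": [0,0,-7.5]},{"travel": [0.044,-0.013,0.005],"dr": [0,0,-7.5]},{"travel": [0.045,-0.007,0.005],"dr": [0,0,-7.5]},{"travel": [0.046,-0.001,0.005],"dr": [0,0,-7.5]},{"travel": [0.045,0.005,0.005],"dr": [0,0,-7.5]},{"travel": [0.044,0.011,0.005],"dr": [0,0,-7.5]},{"travel": [0.043,0.016,0.005],"dr": [0,0,-7.5]},{"travel": [0.04,0.022,0.005],"dr": [0,0,-7.5]},{"travel": [0.037,0.027,0.005],"dr": [0,0,-7.5]}], "fingers": 0.085}}

```text
clock: 1.3
ee_pos: [425.5, -115.1, 141.7]
tool_rot: [-1.821, -2.556, -0.006]
ft_force: [0.9, -0.9, -0.1]
finger_gap: 0.994
```

```bash
python3 - <<'E'
from h import *
st(); print(bot.observe()['joint_pos'].round(2))
plan(np.array([435,-139,150.]),tgtR(105.5))
E
```

```text
t 1.3 p [ 425.5 -115.1  141.7] x [-0.326  0.945  0.005] z [-0.001  0.005 -1.   ] F [ 0.9 -0.9 -0.1] gap 84.9
[-0.52 -0.19  2.13  0.    1.21 -0.86]
from [ 425.5 -115.1  141.7] rows 1 turn 3.6 dist 27.0
[{"travel":[-0.0256,0.0011,-0.0084],"dr":[0.05,-0.28,3.55]}]
```

Call:
{"fn": "play_rows", "kwargs": {"commands": [{"travel": [-0.025,0.001,-0.008],"dr": [0,-0.3,3.5]},{"travel": [0,0,0],"dr": [0,0,0]}]}}

```text
clock: 1.5
ee_pos: [436.1, -130.0, 148.1]
tool_rot: [-1.878, -2.515, -0.002]
ft_force: [-0.1, -0.3, 0.1]
finger_gap: 0.998
```

```bash
cat >> h.py <<'E'
def boards(c,I,z=7.,lo=80):
    hsv=cv2.cvtColor(I,cv2.COLOR_BGR2HSV)
    m=((hsv[...,0]>8)&(hsv[...,0]<22)&(hsv[...,1]>90)&(hsv[...,2]>80)).astype(np.uint8)
    n,l,s,ct=cv2.connectedComponentsWithStats(cv2.morphologyEx(m,cv2.MORPH_CLOSE,np.ones((3,3))))
    for i in range(1,n):
        if s[i,4]<lo: continue
        k=max(cv2.findContours((l==i).astype(np.uint8),0,cv2.CHAIN_APPROX_NONE)[0],key=cv2.contourArea).reshape(-1,2)
        w=plane(c,k,z)[:,:2].astype(np.float32)
        (x,y),(a,b),an=cv2.minAreaRect(w)
        if not(85<max(a,b)<115 and 50<min(a,b)<75): continue
        bx=cv2.boxPoints(((x,y),(a,b),an)); e=bx[1]-bx[0]; e2=bx[2]-bx[1]
        L=e if np.linalg.norm(e)>np.linalg.norm(e2) else e2
        print(ct[i].round(),'ctr',round(x,1),round(y,1),'size',round(a),round(b),'yaw',round(np.degrees(np.arctan2(L[1],L[0]))%180,1))
E
python3 - <<'E'
from h import *
st()
c,I,D=snap('wrist','w1'); boards(c,I,lo=500)
c,I,D=snap('top','t1'); boards(c,I)
st()
E
```

```text
t 1.5 p [ 436.1 -130.   148.1] x [-0.284  0.959  0.003] z [-0.001  0.002 -1.   ] F [-0.1 -0.3  0.1] gap 85.2
[318. 222.] ctr 435.8 -136.5 size 59 98 yaw 105.5
[291. 341.] ctr 444.9 -267.8 size 59 99 yaw 100.9
[341. 257.] ctr 581.1 -264.6 size 99 60 yaw 73.5
[400. 263.] ctr 566.6 -389.4 size 60 99 yaw 90.2
[347. 322.] ctr 444.3 -271.1 size 59 99 yaw 100.7
t 1.6 p [ 434.  -129.3  146.4] x [-0.282  0.959  0.006] z [-0.005  0.005 -1.   ] F [ 0.1 -0.   0.1] gap 84.9
```

View pics/w1.png

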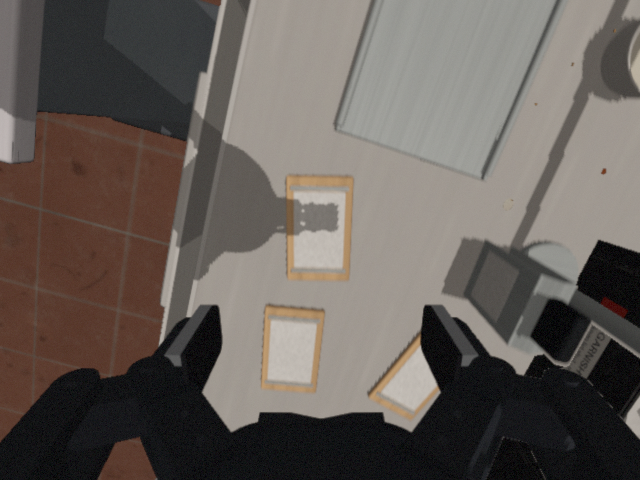

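The wrist view agrees with the top view: the board is at px (318,222), about (436,-137), yaw 105.5. I'll descend on it.

Call:
{"fn": "play_rows", "kwargs": {"commands": [{"travel": [-0.008,0.0,0.03],"dr": [0,-0.3,0.6]},{"travel": [0,0,0.045],"dr": [0,0,0]},{"travel": [0,0,0.03],"dr": [0,0,0]},{"travel": [0,0,0],"dr": [0,0,0]}]}}

```text
clock: 2.0
ee_pos: [434.9, -139.6, 39.2]
tool_rot: [1.902, 2.5, -0.002]
ft_force: [-0.8, -0.1, -0.2]
finger_gap: 0.994
```

```bash
python3 - <<'E'
from h import *
st()
plan(np.array([435.5,-137.5,12.]),tgtR(105.5))
E
```

```text
t 2.0 p [ 434.9 -139.6   39.2] x [-0.267  0.964 -0.001] z [-0.001 -0.001 -1.   ] F [-0.8 -0.1 -0.2] gap 84.8
from [ 434.9 -139.6   39.2] rows 1 turn 0.1 dist 27.3
[{"travel":[0.0019,0.0012,0.0272],"dr":[-0.05,0.06,-0.02]}]
```

Call:
{"fn": "play_rows", "kwargs": {"commands": [{"travel": [0.001,0.001,0.027],"dr": [0,0,0]},{"travel": [0,0,0.006],"dr": [0,0,0]},{"travel": [0,0,0],"dr": [0,0,0]}]}}

```text
clock: 2.3
ee_pos: [436.0, -140.7, 8.2]
tool_rot: [1.905, 2.495, -0.002]
ft_force: [-1.1, -0.5, 0.6]
finger_gap: 0.997
```

```bash
python3 - <<'E'
from h import *
st()
c,I,D=snap('scene','s2'); snap('wrist','w2')
k,d=K(c); 
M=rot(c); p=M.T@(np.array([435,-138,5.])-c['xyz']); u=int(k[0,0]*p[0]/p[2]+k[0,2]); v=int(k[1,1]*p[1]/p[2]+k[1,2]); print(u,v)
cv2.imwrite('pics/s2z.png',cv2.resize(I[max(v-60,0):v+40,max(u-70,0):u+70],None,fx=5,fy=5,interpolation=cv2.INTER_CUBIC))
E
```

```text
t 2.3 p [ 436.  -140.7    8.2] x [-0.263  0.965 -0.003] z [ 0.001 -0.002 -1.   ] F [-1.1 -0.5  0.6] gap 85.1
371 309
```

View pics/s2z.png

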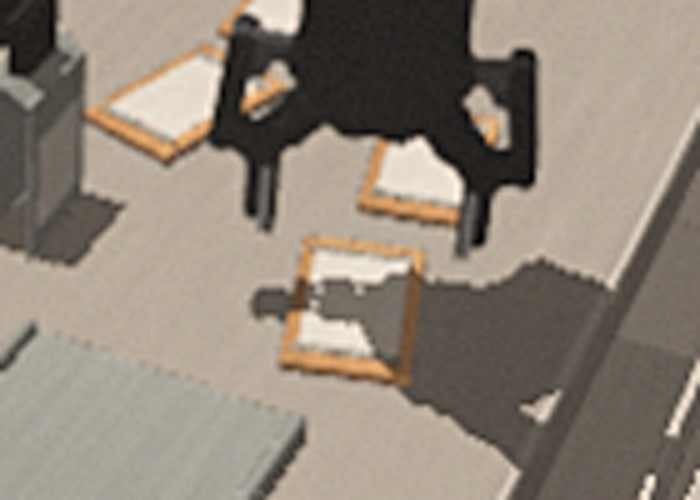

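View pics/w2.png

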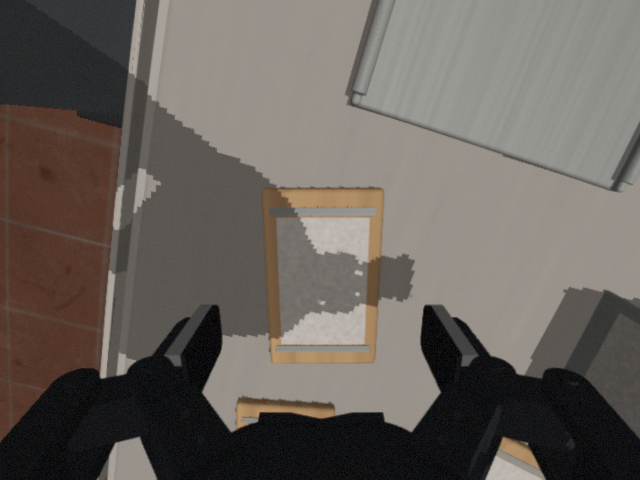

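```bash
python3 - <<'E'
from h import *
c,I,D=load('w2'); P=cloud(c,D)
print(c['xyz'],rot(c)[:,2].round(3))
for p in [(210,312),(208,325),(200,340),(432,312),(440,325),(445,340),(325,275),(325,200),(325,355),(322,400),(145,300)]: print(p,D[p[1],p[0]],P[p[1],p[0]].round(1))
c,I,D=load('s2'); P=cloud(c,D)
for p in [(371,309)]: print(P[p[1],p[0]])
u0,v0=371-70,309-60
for q in [(262,222),(262,200),(465,248),(468,225),(352,300)]:
    u,v=u0+q[0]//5,v0+q[1]//5; print(q,P[v,u].round(1))
E
```

```text
[415.6162385  -65.7139244  175.00624361] [ 0.081 -0.291 -0.953]
(210, 312) 133.7248 [ 391.7 -140.4   55.5]
(208, 325) 129.93448 [ 392.8 -143.    60.4]
(200, 340) 120.71995 [ 393.  -143.2   70.1]
(432, 312) 132.91272 [ 474.2 -117.5   56.3]
(440, 325) 123.25474 [ 473.9 -117.3   66.4]
(445, 340) 118.57333 [ 474.7 -119.6   72.1]
(325, 275) 179.92647 [ 436.3 -132.7    8.5]
(325, 200) 169.40613 [425.9 -95.1   7.2]
(325, 355) 195.67578 [ 449.5 -180.2    7.5]
(322, 400) 214.31094 [ 4.580e+02 -2.175e+02  1.000e-01]
(145, 300) 191.21217 [ 344.7 -176.2    2.1]
[ 436.36562616 -136.20886332    8.39861029]
(262, 222) [ 477.  -116.8   52.9]
(262, 200) [ 477.5 -116.2   64.4]
(465, 248) [ 386.5 -142.7   53.4]
(468, 225) [ 387.8 -142.9   64. ]
(352, 300) [ 436.4 -136.2    8.4]
```

The pictures put the finger tips at z≈52, though the measured TCP is at z=8. I'll check this by descending in small steps and watching the force.

Call:
{"fn": "play_rows", "kwargs": {"commands": [{"travel": [-0.003,0,0.004],"dr": [0,0,0]},{"travel": [0,0,0.003],"dr": [0,0,0]},{"travel": [0,0,0.003],"dr": [0,0,0]}]}}

```text
clock: 2.7
ee_pos: [440.2, -145.8, 2.0]
tool_rot: [1.899, 2.488, -0.0]
ft_force: [0.1, 0.4, 0.4]
finger_gap: 0.996
```

```bash
python3 - <<'E'
from h import *
st()
c,I,D=snap('wrist','w3'); P=cloud(c,D); st()
cc,J,E=snap('scene','s3');Q=cloud(cc,E)
t=(abs(P[...,0]-434)<60)&(abs(P[...,1]+138)<40)&(P[...,2]>15)
v,u=np.where(t); 
for q in (0,1,5,50): print(q,np.percentile(P[t][:,2],q).round(1))
t=(abs(Q[...,0]-434)<65)&(abs(Q[...,1]+138)<45)&(Q[...,2]>12)
print('scene',[np.percentile(Q[t][:,2],q).round(1) for q in (0,1,5,50)])
# column profile of dark pixels
cv2.imwrite('pics/s3z.png',cv2.resize(J[239:349,301:441],None,fx=5,fy=5,interpolation=cv2.INTER_CUBIC))
E
```

```text
t 2.7 p [ 440.2 -145.8    2. ] x [-0.264  0.965 -0.009] z [ 0.009 -0.007 -1.   ] F [0.1 0.4 0.4] gap 85.0
t 2.75 p [ 439.9 -145.6    1.5] x [-0.264  0.965 -0.009] z [ 0.008 -0.007 -1.   ] F [0.3 0.3 0.1] gap 85.1
0 38.2
1 44.9
5 56.5
50 105.1
scene [np.float64(12.0), np.float64(49.6), np.float64(77.2), np.float64(167.5)]
```

View pics/s3z.png

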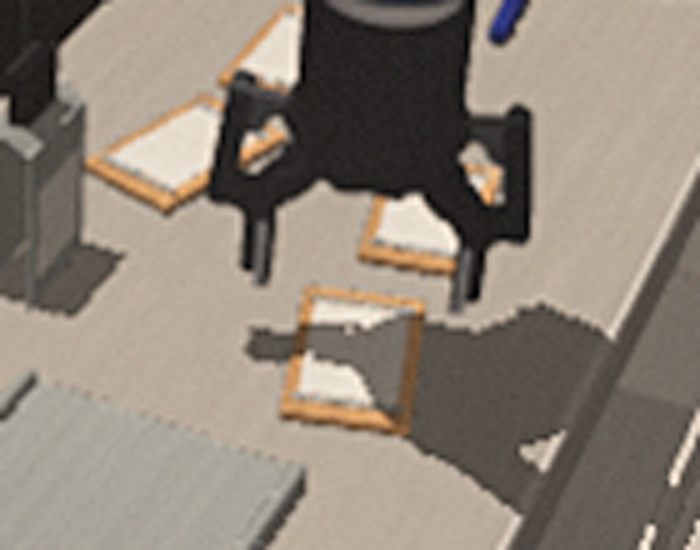

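Call:
{"fn": "play_rows", "kwargs": {"commands": [{"travel": [0,0,-0.04],"dr": [0,0,0]},{"travel": [0,0,0],"dr": [0,0,0]},{"travel": [0,0,0],"dr": [0,0,0]},{"travel": [0,0,0],"dr": [0,0,0]},{"travel": [0,0,0],"dr": [0,0,0]},{"travel": [0,0,0],"dr": [0,0,0]},{"travel": [0,0,0],"dr": [0,0,0]},{"travel": [0,0,0],"dr": [0,0,0]}], "fingers": 0.0}}

```text
clock: 3.6
ee_pos: [437.4, -143.7, 39.6]
tool_rot: [1.904, 2.495, -0.001]
ft_force: [-0.5, -0.7, -0.8]
finger_gap: -0.003
```

```bash
python3 - <<'E'
from h import *
st()
c,I,D=snap('wrist','w4'); P=cloud(c,D)
cc,J,E=snap('scene','s4');Q=cloud(cc,E); st()
cv2.imwrite('pics/s4z.png',np.hstack([cv2.resize(J[209:349,301:441],None,fx=3.4,fy=3.4),cv2.resize(I[200:480,160:480],None,fx=1,fy=1.7)]))
for v in range(250,400,12): print(v,[P[v,u].round(0).tolist() for u in (310,320,330)])
E
```

```text
t 3.6 p [ 437.4 -143.7   39.6] x [-0.264  0.964 -0.003] z [ 0.002 -0.003 -1.   ] F [-0.5 -0.7 -0.8] gap -0.2
t 3.7 p [ 437.4 -143.8   39.7] x [-0.264  0.964 -0.003] z [ 0.002 -0.003 -1.   ] F [-0.5  0.2  0.5] gap 0.1
250 [[429.0, -135.0, 7.0], [434.0, -133.0, 8.0], [440.0, -132.0, 8.0]]
262 [[430.0, -142.0, 9.0], [436.0, -141.0, 8.0], [442.0, -139.0, 8.0]]
274 [[432.0, -151.0, 7.0], [438.0, -149.0, 8.0], [444.0, -147.0, 8.0]]
286 [[434.0, -158.0, 8.0], [441.0, -156.0, 8.0], [446.0, -155.0, 8.0]]
298 [[430.0, -133.0, 75.0], [434.0, -132.0, 75.0], [438.0, -131.0, 75.0]]
310 [[430.0, -133.0, 85.0], [434.0, -133.0, 84.0], [438.0, -131.0, 85.0]]
322 [[430.0, -133.0, 94.0], [434.0, -132.0, 95.0], [437.0, -131.0, 94.0]]
334 [[431.0, -133.0, 102.0], [434.0, -132.0, 102.0], [437.0, -132.0, 101.0]]
346 [[431.0, -132.0, 111.0], [435.0, -138.0, 101.0], [437.0, -130.0, 111.0]]
358 [[431.0, -132.0, 117.0], [437.0, -143.0, 101.0], [437.0, -130.0, 117.0]]
370 [[431.0, -133.0, 121.0], [438.0, -147.0, 101.0], [438.0, -134.0, 118.0]]
382 [[434.0, -144.0, 112.0], [439.0, -152.0, 102.0], [417.0, -69.0, 206.0]]
394 [[435.0, -149.0, 113.0], [462.0, -236.0, 8.0], [442.0, -148.0, 112.0]]
```

View pics/s4z.png

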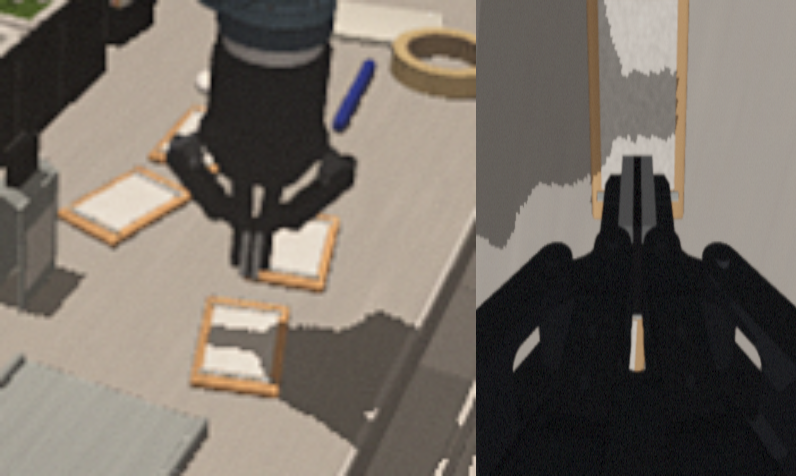

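Shut, the tips are about 32 mm above the stated TCP, and about 44 mm when open. So I'll rely on the camera and force readings and go lower carefully.

Call:
{"fn": "play_rows", "kwargs": {"commands": [{"travel": [0.006,0,0.02],"dr": [0,0,0]},{"travel": [0,0,0.02],"dr": [0,0,0]},{"travel": [0,0,0.01],"dr": [0,0,0]},{"travel": [0,0,0],"dr": [0,0,0]},{"travel": [0,0,0],"dr": [0,0,0]},{"travel": [0,0,0],"dr": [0,0,0]}], "fingers": 0.078}}

```text
clock: 4.3
ee_pos: [437.7, -139.1, -10.1]
tool_rot: [1.901, 2.492, -0.001]
ft_force: [-0.2, 0.4, -0.4]
finger_gap: 0.913
```

```bash
python3 - <<'E'
from h import *
st()
c,I,D=snap('wrist','w5'); P=cloud(c,D); st()
plan(np.array([435.5,-137.5,-25.]),tgtR(105.5))
E
```

```text
t 4.3 p [ 437.7 -139.1  -10.1] x [-0.264  0.965 -0.006] z [ 0.005 -0.005 -1.   ] F [-0.2  0.4 -0.4] gap 77.9
t 4.35 p [ 437.9 -139.2   -9.9] x [-0.264  0.965 -0.007] z [ 0.006 -0.005 -1.   ] F [-0.2  0.  -0.6] gap 77.7
from [ 437.9 -139.2   -9.9] rows 1 turn 0.5 dist 15.4
[{"travel":[0.0024,-0.0019,0.0151],"dr":[0.25,0.38,-0.19]}]
```

View pics/w5.png

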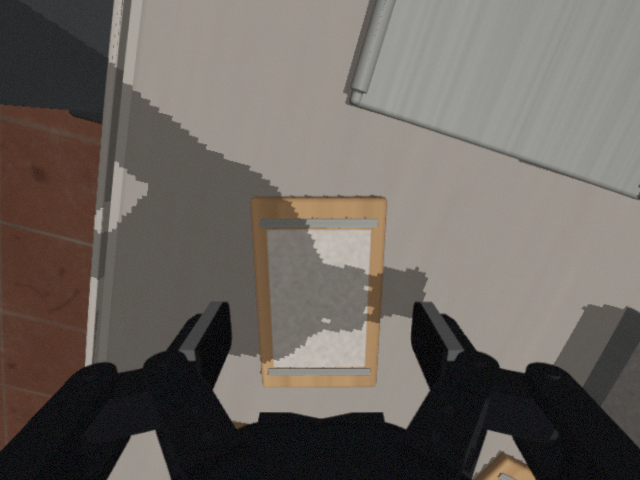

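The fingers straddle the board, centred at px ~320, with no contact force at TCP z=-10. I'll keep going down.

Call:
{"fn": "play_rows", "kwargs": {"commands": [{"travel": [0.002,-0.002,0.014],"dr": [0,0.3,0]},{"travel": [0,0,0.006],"dr": [0,0,0]},{"travel": [0,0,0.003],"dr": [0,0,0]},{"travel": [0,0,0],"dr": [0,0,0]}]}}

```text
clock: 4.75
ee_pos: [436.7, -138.7, -33.4]
tool_rot: [1.902, 2.492, 0.005]
ft_force: [-0.7, 1.3, 3.5]
finger_gap: 0.913
```

```bash
python3 - <<'E'
from h import *
st()
c,I,D=snap('wrist','w6'); P=cloud(c,D)
cc,J,E=snap('scene','s6');Q=cloud(cc,E); st()
t=(abs(Q[...,0]-434)<75)&(abs(Q[...,1]+138)<45)&(Q[...,2]>12)
print([np.percentile(Q[t][:,2],q).round(1) for q in (0,1,5,50)])
cv2.imwrite('pics/s6z.png',np.hstack([cv2.resize(J[249:349,301:441],None,fx=3.4,fy=3.4),cv2.resize(I[140:480,160:480],None,fx=1,fy=1)]))
for q in [(225,315),(230,310),(222,325),(415,310),(420,315),(418,325)]: print(q,P[q[1],q[0]].round(1))
E
```

```text
t 4.75 p [ 436.7 -138.7  -33.4] x [-0.264  0.965 -0.003] z [ 0.007 -0.001 -1.   ] F [-0.7  1.3  3.5] gap 78.0
t 4.85 p [ 436.8 -138.7  -33.2] x [-0.264  0.965 -0.004] z [ 0.008 -0.002 -1.   ] F [-1.2 -1.4 -0.3] gap 78.0
[np.float64(12.1), np.float64(18.3), np.float64(46.0), np.float64(132.5)]
(225, 315) [ 397.1 -141.5    8.2]
(230, 310) [ 397.8 -142.5    1.9]
(222, 325) [ 397.5 -143.    13.4]
(415, 310) [ 472.3 -120.9    4.8]
(420, 315) [ 471.2 -118.7   13.1]
(418, 325) [ 473.  -124.2   11. ]
```

View pics/s6z.png

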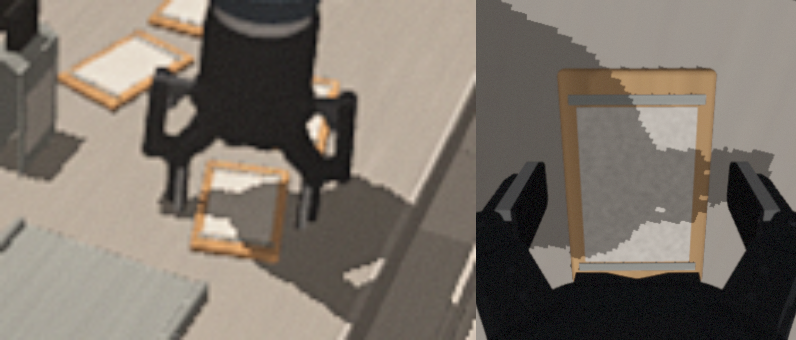

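Call:
{"fn": "play_rows", "kwargs": {"commands": [{"travel": [0,-0.001,0.002],"dr": [0,0.2,0]},{"travel": [0,0,0],"dr": [0,0,0]},{"travel": [0,0,0],"dr": [0,0,0]},{"travel": [0,0,0],"dr": [0,0,0]},{"travel": [0,0,0],"dr": [0,0,0]}], "fingers": 0.05, "force": 30}}

```text
clock: 5.35
ee_pos: [440.0, -142.9, -26.3]
tool_rot: [1.897, 2.495, 0.003]
ft_force: [-0.3, 0.4, -1.1]
finger_gap: 0.692
```

```bash
python3 - <<'E'
from h import *
st()
c,I,D=snap('wrist','w7'); P=cloud(c,D)
cc,J,E=snap('scene','s7'); st()
cv2.imwrite('pics/s7z.png',np.hstack([cv2.resize(J[249:349,301:441],None,fx=3.4,fy=3.4),cv2.resize(I[140:480,160:480],None,fx=1,fy=1)]))
E
```

```text
t 5.35 p [ 440.  -142.9  -26.3] x [-0.267  0.964 -0.005] z [ 0.007 -0.003 -1.   ] F [-0.3  0.4 -1.1] gap 59.1
t 5.45 p [ 439.7 -142.7  -26.6] x [-0.267  0.964 -0.004] z [ 0.006 -0.002 -1.   ] F [ 0.2  0.5 -0. ] gap 59.2
```

View pics/s7z.png

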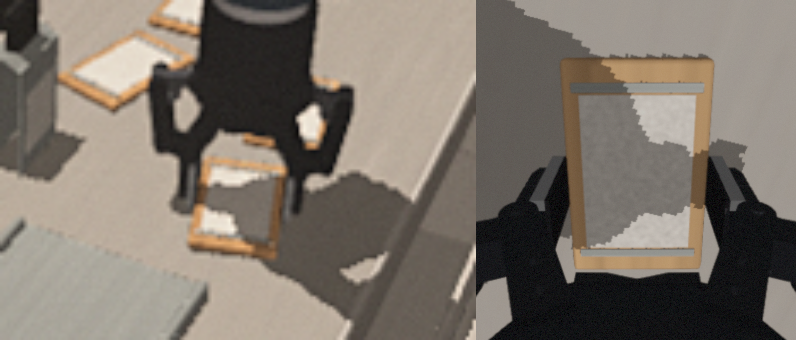

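Call:
{"fn": "play_rows", "kwargs": {"commands": [{"travel": [0,0,-0.02],"dr": [0,0,0]},{"travel": [0,0,-0.04],"dr": [0,0,0]},{"travel": [0,0,-0.045],"dr": [0,0,0]},{"travel": [0,0,0],"dr": [0,0,0]},{"travel": [0,0,0],"dr": [0,0,0]}]}}

```text
clock: 5.95
ee_pos: [435.5, -140.1, 77.6]
tool_rot: [-1.899, -2.498, -0.002]
ft_force: [0.1, 0.6, -1.2]
finger_gap: 0.693
```

```bash
cat >> h.py <<'E'
def held(tag,v0=0):
    s=bot.observe(); c,I,D=snap('wrist',tag); M=R.from_rotvec(s['tool_rot']).as_matrix(); p=s['ee_pos']
    P=cloud(c,D); T=(P-p)@M   # tool frame points
    hsv=cv2.cvtColor(I,cv2.COLOR_BGR2HSV)
    m=(hsv[...,0]>8)&(hsv[...,0]<22)&(hsv[...,1]>90)&(hsv[...,2]>60)&(T[...,2]<-15)&(T[...,2]>-50)
    m=m.astype(np.uint8)
    cs=cv2.findContours(m,0,cv2.CHAIN_APPROX_NONE)[0]
    k=np.vstack(cs).reshape(-1,2)
    w=T[m>0]; print('held z med',np.median(w[:,2]).round(1),'x',np.percentile(w[:,0],[1,99]).round(1),'y',np.percentile(w[:,1],[1,99]).round(1),len(w))
    # ends: far end top edge via slope fit
    A=np.c_[w[:,0],w[:,1],np.ones(len(w))]; g=np.linalg.lstsq(A,w[:,2],rcond=None)[0]; print('plane slope x,y',g.round(3))
    return I
E
python3 - <<'E'
from h import *
st(); I=held('w8'); st()
E
```

```text
t 5.95 p [ 435.5 -140.1   77.6] x [-0.267  0.964  0.004] z [-0.002  0.003 -1.   ] F [ 0.1  0.6 -1.2] gap 59.2
held z med -35.9 x [-44.7  53.6] y [-29.2  29.4] 9865
plane slope x,y [ 1.0000e-03  2.0000e-03 -3.5895e+01]
t 6.0 p [ 436.  -140.4   77.9] x [-0.267  0.964  0.003] z [-0.001  0.003 -1.   ] F [ 0.1 -0.5  0.2] gap 59.3
```

View pics/w8.png

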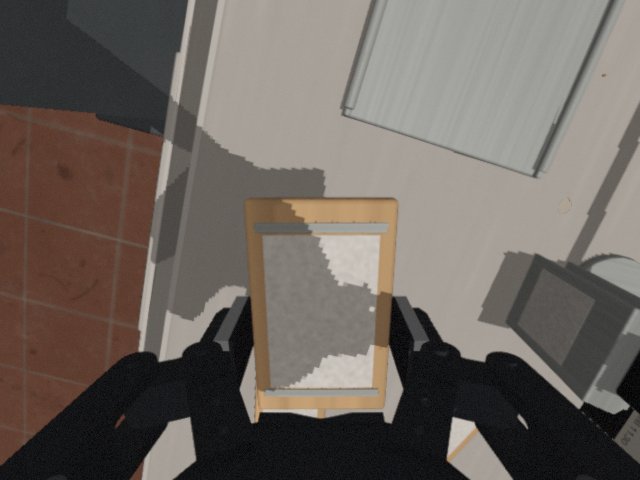

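```bash
cat >> h.py <<'E'
TC=np.array([495.2,72.,0]); TY=88.5
def place(i,off,up=0,tc=TC,ty=TY,dy=0,dx=0,tilt=.235):
    a=np.radians(ty-90); Rz=R.from_euler('z',a).as_matrix()
    W=tc+Rz@np.array([dx,73.6-30*i+dy,17.6])+np.array([0,0,up])
    M=tgtR(ty,tilt)
    return W-M@np.array(off),M
E
python3 - <<'E'
from h import *
p,M=place(0,[4.4,0,-28.9],up=90); print(p)
plan(p,M)
E
```

```text
[497.19075952 148.02403871  78.4698264 ]
from [ 436.  -140.4   77.9] rows 7 turn 21.6 dist 294.9
[{"travel":[0.0374,0.0194,0],"dr":[-0.29,1.89,2.42]},{"travel":[0.0381,0.0178,0.0014],"dr":[-0.29,1.89,2.42]},{"travel":[0.0388,0.0162,0.0027],"dr":[-0.29,1.89,2.42]},{"travel":[0.0393,0.0145,0.0041],"dr":[-0.29,1.89,2.42]},{"travel":[0.0397,0.0129,0.0054],"dr":[-0.29,1.89,2.42]},{"travel":[0.0401,0.0111,0.0068],"dr":[-0.29,1.89,2.42]},{"travel":[0.0402,0.0094,0.0082],"dr":[-0.29,1.89,2.42]}]
```

Call:
{"fn": "play_rows", "kwargs": {"commands": [{"travel": [0.037,0.019,-0.01],"dr": [-0.3,1.9,2.4]},{"travel": [0.038,0.018,-0.005],"dr": [-0.3,1.9,2.4]},{"travel": [0.039,0.016,0.003],"dr": [-0.3,1.9,2.4]},{"travel": [0.039,0.015,0.004],"dr": [-0.3,1.9,2.4]},{"travel": [0.04,0.013,0.006],"dr": [-0.3,1.9,2.4]},{"travel": [0.04,0.011,0.007],"dr": [-0.3,1.9,2.4]},{"travel": [0.04,0.009,0.008],"dr": [-0.3,1.9,2.4]},{"travel": [0,0,0],"dr": [0,0,0]}]}}

```text
clock: 6.8
ee_pos: [492.5, 158.3, 81.8]
tool_rot: [-2.126, -2.031, -0.24]
ft_force: [0.1, -0.8, -0.1]
finger_gap: 0.69
```

```bash
python3 - <<'E'
from h import *
st()
I=held('w9'); cc,J,E=snap('top','t9')
p,M=place(0,[4.4,0,-28.9],up=20); plan(p,M)
E
```

```text
t 6.8 p [492.5 158.3  81.8] x [0.048 0.968 0.247] z [-0.014  0.248 -0.969] F [ 0.1 -0.8 -0.1] gap 58.9
held z med -35.6 x [-44.4  53.8] y [-29.5  29. ] 9973
plane slope x,y [ 2.00e-03  2.00e-03 -3.56e+01]
from [492.2 155.8  81.7] rows 2 turn 2.0 dist 73.8
[{"travel":[-0.0126,0.0036,0.0345],"dr":[-0.6,-0.38,-0.67]},{"travel":[-0.0124,0.0031,0.0346],"dr":[-0.6,-0.38,-0.67]}]
```

View pics/w9.png

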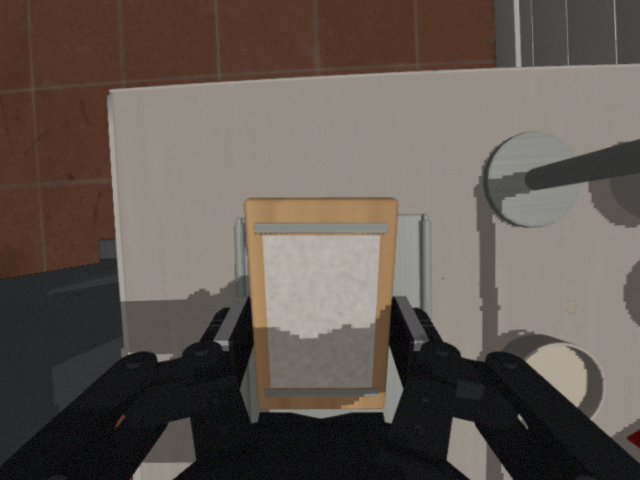

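```bash
python3 - <<'E'
from h import *
c,I,D=load('w9')
print(plane(c,[[236,218],[243,330],[430,215],[430,300]],13).round(1))
cv2.imwrite('pics/w9z.png',cv2.resize(I[195:340,210:460],None,fx=3,fy=3))
E
```

```text
[[431.  199.5  13. ]
 [431.5 117.2  13. ]
 [570.1 195.6  13. ]
 [568.5 134.4  13. ]]
```

View pics/w9z.png

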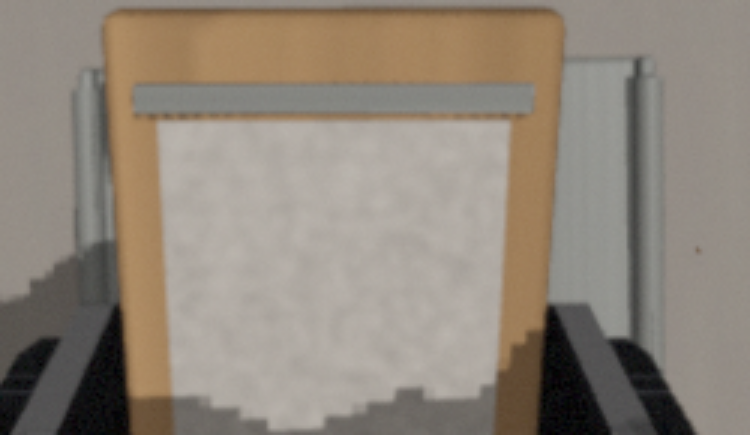

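Call:
{"fn": "play_rows", "kwargs": {"commands": [{"travel": [-0.012,0.003,0.034],"dr": [-0.6,-0.4,-0.7]},{"travel": [-0.01,0.003,0.03],"dr": [-0.6,-0.4,-0.7]},{"travel": [0,0,0],"dr": [0,0,0]}]}}

```text
clock: 7.2
ee_pos: [496.6, 147.0, 11.3]
tool_rot: [-2.127, -2.072, -0.249]
ft_force: [-1.7, -0.8, -1.0]
finger_gap: 0.691
```

```bash
python3 - <<'E'
from h import *
st()
p,M=place(0,[4.5,0,-28.9],up=3); plan(p,M)
E
```

```text
t 7.2 p [496.6 147.   11.3] x [0.025 0.973 0.23 ] z [ 0.007  0.23  -0.973] F [-1.7 -0.8 -1. ] gap 59.0
from [496.6 147.   11.3] rows 1 turn 0.2 dist 19.9
[{"travel":[-0.0036,0.0005,0.0196],"dr":[0.04,0.15,0]}]
```

The tray end in the wrist view is at y≈197, x centre ≈500, which agrees within 2 mm. I'll lower the board.

Call:
{"fn": "play_rows", "kwargs": {"commands": [{"travel": [-0.003,0.001,0.014],"dr": [0,0,0]},{"travel": [0,0,0.003],"dr": [0,0,0]},{"travel": [0,0,0],"dr": [0,0,0]}]}}

```text
clock: 7.5
ee_pos: [498.0, 145.8, -5.2]
tool_rot: [-2.131, -2.067, -0.248]
ft_force: [0.3, 0.5, 0.6]
finger_gap: 0.688
```

```bash
python3 - <<'E'
from h import *
st()
p,M=place(0,[4.5,0,-28.9],up=0); plan(p,M)
c,I,D=snap('scene','s10'); cv2.imwrite('pics/s10z.png',cv2.resize(I[290:430,230:390],None,fx=4.5,fy=4.2,interpolation=cv2.INTER_CUBIC))
E
```

```text
t 7.5 p [498.  145.8  -5.2] x [0.03  0.973 0.23 ] z [ 0.006  0.23  -0.973] F [0.3 0.5 0.6] gap 58.8
from [498.  145.8  -5.2] rows 1 turn 0.3 dist 6.8
[{"travel":[0.0006,-0.0009,0.0067],"dr":[0,0.14,-0.24]}]
```

View pics/s10z.png

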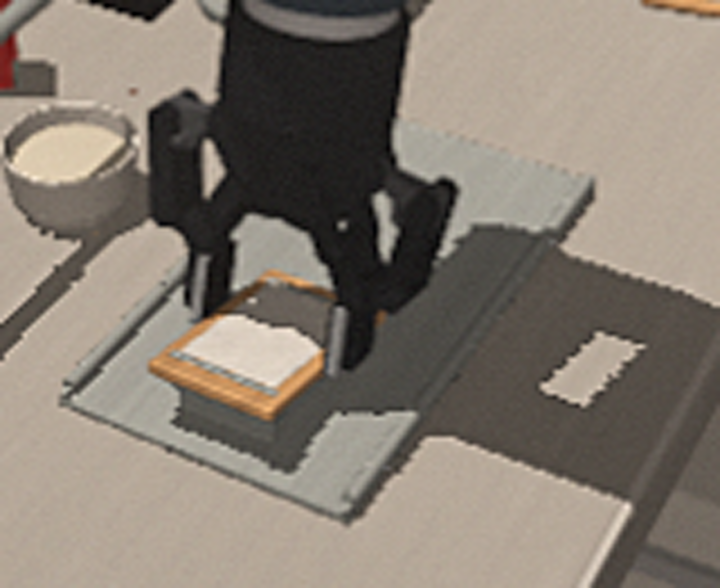

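Call:
{"fn": "play_rows", "kwargs": {"commands": [{"travel": [0,0,0.003],"dr": [0,0.1,0]},{"travel": [0,0,0.002],"dr": [0,0,0]},{"travel": [0,0,0.001],"dr": [0,0,0]}]}}

```text
clock: 7.85
ee_pos: [500.3, 147.0, -8.4]
tool_rot: [-2.132, -2.069, -0.255]
ft_force: [-0.2, 0.5, -1.3]
finger_gap: 0.689
```

```bash
python3 - <<'E'
from h import *
st()
E
```

```text
t 7.85 p [500.3 147.   -8.4] x [0.029 0.972 0.232] z [ 0.011  0.232 -0.973] F [-0.2  0.5 -1.3] gap 58.9
```

Call:
{"fn": "play_rows", "kwargs": {"commands": [{"travel": [0,-0.002,0.003],"dr": [0,0,0]},{"travel": [0,0,0.002],"dr": [0,0,0]}]}}

```text
clock: 8.05
ee_pos: [499.4, 147.8, -11.0]
tool_rot: [-2.13, -2.071, -0.255]
ft_force: [-11.1, -8.9, 29.8]
finger_gap: 0.69
```

```bash
python3 - <<'E'
from h import *
st()
E
```

```text
t 8.05 p [499.4 147.8 -11. ] x [0.027 0.972 0.232] z [ 0.011  0.231 -0.973] F [-11.1  -8.9  29.8] gap 58.9
```

Contact is at TCP z≈-10.5, as predicted. I'll release and back off along the tool axis.

Call:
{"fn": "play_rows", "kwargs": {"commands": [{"travel": [0,0,-0.001],"dr": [0,0,0]},{"travel": [0,0,0],"dr": [0,0,0]},{"travel": [0,0,0],"dr": [0,0,0]},{"travel": [0,0,-0.01],"dr": [0,0,0]},{"travel": [0,0,-0.03],"dr": [0,0,0]},{"travel": [0,0,-0.045],"dr": [0,0,0]},{"travel": [0,0,-0.045],"dr": [0,0,0]},{"travel": [0,0,0],"dr": [0,0,0]}], "fingers": 0.076}}

```text
clock: 8.85
ee_pos: [496.4, 116.7, 121.6]
tool_rot: [-2.128, -2.071, -0.251]
ft_force: [1.2, -0.1, 0.6]
finger_gap: 0.889
```

```bash
cat >> h.py <<'E'
def bplane(P,m,name=''):
    # fit plane to world points in mask
    w=P[m]; w=w[np.isfinite(w).all(1)]
    A=np.c_[w[:,:2],np.ones(len(w))]
    for _ in range(3):
        g=np.linalg.lstsq(A,w[:,2],rcond=None)[0]; r=abs(A@g-w[:,2]); k=r<3; A,w=A[k],w[k]
    print(name,'slope angle',np.arctan(np.hypot(g[0],g[1])).round(3),'grad',g[:2].round(3),len(w)); return g
E
python3 - <<'E'
from h import *
st()
c,I,D=snap('wrist','w11'); P=cloud(c,D); boards(c,I,z=24.,lo=300)
hsv=cv2.cvtColor(I,cv2.COLOR_BGR2HSV); m=(hsv[...,0]>8)&(hsv[...,0]<22)&(hsv[...,1]>90)&(P[...,2]<60)
bplane(P,m&(P[...,1]>60))
w=P[m&(P[...,1]>60)]; print(np.percentile(w,[1,50,99],axis=0).round(1))
c,I,D=snap('top','t11'); boards(c,I)
c,I,D=snap('scene','s11')
E
```

```text
t 8.85 p [496.4 116.7 121.6] x [0.026 0.973 0.231] z [ 0.008  0.231 -0.973] F [ 1.2 -0.1  0.6] gap 75.9
[321. 222.] ctr 498.5 145.8 size 95 61 yaw 88.4
 slope angle 0.389 grad [ 0.172 -0.372] 409
[[-521.3   99.8 -803.8]
 [-172.6  640.6 -798.9]
 [ 975.7  850.9   35.5]]
[341. 258.] ctr 581.1 -264.6 size 99 59 yaw 73.9
[400. 262.] ctr 566.7 -389.3 size 60 99 yaw 90.4
[347. 322.] ctr 444.5 -271.2 size 59 99 yaw 100.7
```

View pics/w11.png

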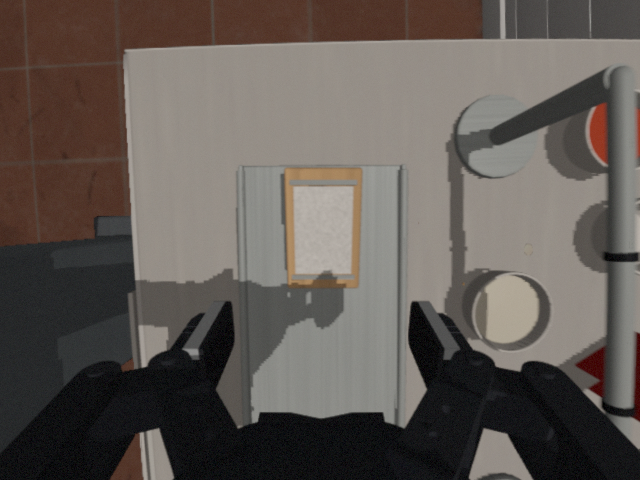

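View pics/t11.png

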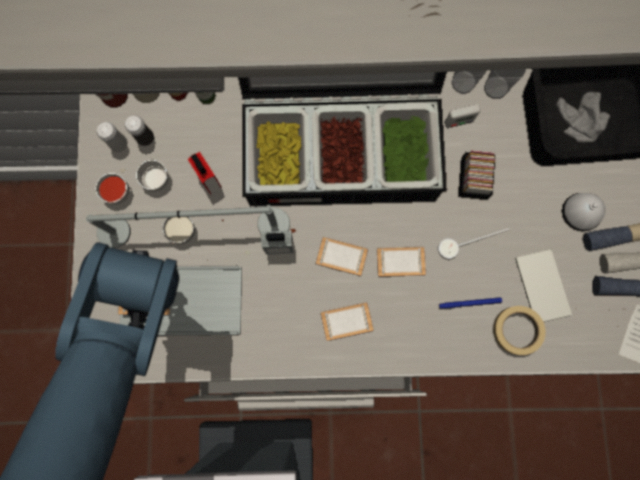

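```bash
python3 - <<'E'
from h import *
c,I,D=load('w11'); P=cloud(c,D)
# lip outer edges: near rows 200 and 380
g=plane(c,[[237,167],[249,415],[408,165],[401,415]],13); print(g.round(1))
m=np.zeros(D.shape,bool); m[195:270,298:352]=1
gg=bplane(P,m,'paper'); w=P[m]; print(w.mean(0).round(1))
cv2.imwrite('pics/w11z.png',cv2.resize(I[150:440,220:430],None,fx=2.0,fy=2.0))
E
```

```text
[[429.7 197.8  13. ]
 [430.2 -15.2  13. ]
 [570.4 195.6  13. ]
 [562.6 -19.   13. ]]
paper slope angle 0.232 grad [0.004 0.236] 3831
[500.  142.5  26.5]
```

View pics/w11z.png

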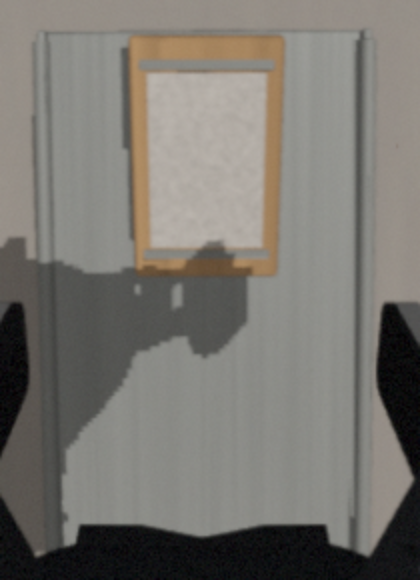

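```bash
sed -i 's/^TC=.*/TC=np.array([496.,72.,0]); TY=88.5/' h.py; python3 - <<'E'
from h import *
plan(np.array([444.5,-264,60.]),tgtR(100.7),n=9)
E
```

```text
from [491.5 117.9 114.8] rows 9 turn 18.2 dist 388.6
[{"travel":[-0.0428,-0.004,-0.0039],"dr":[0.09,-1.49,-1.36]},{"travel":[-0.0428,-0.0051,-0.0028],"dr":[0.09,-1.49,-1.36]},{"travel":[-0.0427,-0.0061,-0.0017],"dr":[0.09,-1.49,-1.36]},{"travel":[-0.0426,-0.0071,-0.0006],"dr":[0.09,-1.49,-1.36]},{"travel":[-0.0424,-0.0081,0.0006],"dr":[0.09,-1.49,-1.36]},{"travel":[-0.0422,-0.0091,0.0017],"dr":[0.09,-1.49,-1.36]},{"travel":[-0.0419,-0.0101,0.0028],"dr":[0.09,-1.49,-1.36]},{"travel":[-0.0416,-0.0111,0.0039],"dr":[0.09,-1.49,-1.36]},{"travel":[-0.0412,-0.012,0.005],"dr":[0.09,-1.49,-1.36]}]
```

Call:
{"fn": "play_rows", "kwargs": {"commands": [{"travel": [-0.042,-0.004,-0.006],"dr": [0,-1.5,-1.4]},{"travel": [-0.043,-0.005,-0.003],"dr": [0,-1.5,-1.4]},{"travel": [-0.043,-0.006,-0.002],"dr": [0,-1.5,-1.4]},{"travel": [-0.043,-0.007,-0.001],"dr": [0,-1.5,-1.4]},{"travel": [-0.042,-0.008,0.001],"dr": [0,-1.5,-1.4]},{"travel": [-0.042,-0.009,0.002],"dr": [0,-1.5,-1.4]},{"travel": [-0.042,-0.01,0.003],"dr": [0,-1.5,-1.4]},{"travel": [-0.042,-0.011,0.004],"dr": [0,-1.5,-1.4]},{"travel": [-0.041,-0.012,0.005],"dr": [0,-1.5,-1.4]},{"travel": [0,0,0],"dr": [0,0,0]},{"travel": [0,0,0],"dr": [0,0,0]}], "fingers": 0.08}}

```text
clock: 10.1
ee_pos: [433.5, -268.0, 39.7]
tool_rot: [-1.965, -2.425, 0.0]
ft_force: [-0.1, 0.0, -0.1]
finger_gap: 0.937
```

```bash
python3 - <<'E'
from h import *
st()
c,I,D=snap('wrist','w12'); boards(c,I,lo=500); st()
c,I,D=snap('top','t12'); boards(c,I)
plan(np.array([445,-270,10.]),tgtR(100.7))
E
```

```text
t 10.1 p [ 433.5 -268.    39.7] x [-0.207  0.978  0.016] z [-0.016  0.013 -1.   ] F [-0.1  0.  -0.1] gap 80.1
[339. 260.] ctr 445.1 -270.2 size 59 99 yaw 100.7
[547. 289.] ctr 580.7 -263.9 size 99 62 yaw 73.6
t 10.15 p [ 433.5 -267.8   39.8] x [-0.207  0.978  0.015] z [-0.016  0.012 -1.   ] F [-0.1 -0.4  0.1] gap 79.9
[341. 258.] ctr 580.8 -264.6 size 99 60 yaw 73.6
[400. 263.] ctr 566.6 -389.4 size 60 99 yaw 90.3
[144. 301.] ctr 500.0 148.3 size 105 60 yaw 88.4
from [ 434.  -267.5   40.3] rows 1 turn 1.7 dist 32.4
[{"travel":[-0.0052,0.0106,0.0301],"dr":[-0.73,-0.84,1.33]}]
```

Call:
{"fn": "play_rows", "kwargs": {"commands": [{"travel": [-0.003,0.011,0.015],"dr": [-0.7,-0.8,1.1]},{"travel": [0,0,0.015],"dr": [0,0,0]},{"travel": [0,0,0],"dr": [0,0,0]}]}}

```text
clock: 10.5
ee_pos: [446.1, -264.2, 9.1]
tool_rot: [-1.995, -2.426, -0.001]
ft_force: [-1.5, 0.1, -0.6]
finger_gap: 0.937
```

```bash
python3 - <<'E'
from h import *
st(); plan(np.array([445,-270,-26.]),tgtR(100.7))
E
```

```text
t 10.5 p [ 446.1 -264.2    9.1] x [-0.193  0.981  0.001] z [-0.     0.001 -1.   ] F [-1.5  0.1 -0.6] gap 80.0
from [ 446.1 -264.2    9.1] rows 1 turn 0.4 dist 35.6
[{"travel":[-0.0055,-0.0022,0.0351],"dr":[-0.01,-0.08,0.44]}]
```

Call:
{"fn": "play_rows", "kwargs": {"commands": [{"travel": [-0.006,-0.002,0.013],"dr": [0,0,0.4]},{"travel": [0,0,0.01],"dr": [0,0,0]},{"travel": [0,0,0.008],"dr": [0,0,0]},{"travel": [0,0,0.002],"dr": [0,0,0]}]}}

```text
clock: 10.9
ee_pos: [446.9, -267.9, -23.5]
tool_rot: [1.998, 2.424, 0.002]
ft_force: [-0.1, 0.2, -0.5]
finger_gap: 0.935
```

```bash
python3 - <<'E'
from h import *
st()
E
```

```text
t 10.9 p [ 446.9 -267.9  -23.5] x [-0.191  0.982  0.001] z [ 0.001  0.001 -1.   ] F [-0.1  0.2 -0.5] gap 79.8
```

Call:
{"fn": "play_rows", "kwargs": {"commands": [{"travel": [-0.002,-0.002,0.002],"dr": [0,0,0]},{"travel": [0,0,0],"dr": [0,0,0]},{"travel": [0,0,0],"dr": [0,0,0]},{"travel": [0,0,0],"dr": [0,0,0]},{"travel": [0,0,0],"dr": [0,0,0]}], "fingers": 0.05, "force": 30}}

```text
clock: 11.4
ee_pos: [445.9, -270.7, -24.4]
tool_rot: [1.996, 2.423, 0.002]
ft_force: [-0.4, 0.0, -0.9]
finger_gap: 0.686
```

Call:
{"fn": "play_rows", "kwargs": {"commands": [{"travel": [0,0,-0.02],"dr": [0,0,0]},{"travel": [0,0,-0.045],"dr": [0,0,0]},{"travel": [0,0,-0.045],"dr": [0,0,0]},{"travel": [0,0,0],"dr": [0,0,0]},{"travel": [0,0,0],"dr": [0,0,0]}]}}

```text
clock: 11.9
ee_pos: [444.6, -269.7, 88.3]
tool_rot: [-1.997, -2.423, -0.002]
ft_force: [0.2, -0.1, -0.6]
finger_gap: 0.689
```

```bash
python3 - <<'E'
from h import *
st(); held('w13'); st()
p,M=place(1,[0,0,-28.9],up=80); plan(p,M)
E
```

```text
t 11.9 p [ 444.6 -269.7   88.3] x [-0.191  0.982  0.002] z [-0.     0.002 -1.   ] F [ 0.2 -0.1 -0.6] gap 58.8
held z med -33.1 x [-49.   49.3] y [-29.1  29.3] 9289
plane slope x,y [ 4.0000e-03  0.0000e+00 -3.3123e+01]
t 11.95 p [ 445.  -270.2   88.6] x [-0.191  0.982  0.001] z [ 0.001  0.001 -1.   ] F [ 0.5 -0.7 -0.1] gap 58.8
from [ 445.  -270.2   88.6] rows 9 turn 18.3 dist 396.5
[{"travel":[0.0417,0.014,0.0022],"dr":[-0.16,1.48,1.38]},{"travel":[0.042,0.013,0.0033],"dr":[-0.16,1.48,1.38]},{"travel":[0.0422,0.012,0.0044],"dr":[-0.16,1.48,1.38]},{"travel":[0.0423,0.011,0.0055],"dr":[-0.16,1.48,1.38]},{"travel":[0.0424,0.0099,0.0067],"dr":[-0.16,1.48,1.38]},{"travel":[0.0424,0.0089,0.0078],"dr":[-0.16,1.48,1.38]},{"travel":[0.0424,0.0078,0.0089],"dr":[-0.16,1.48,1.38]},{"travel":[0.0424,0.0068,0.01],"dr":[-0.16,1.48,1.38]},{"travel":[0.0422,0.0057,0.0111],"dr":[-0.16,1.48,1.38]}]
```

Call:
{"fn": "play_rows", "kwargs": {"commands": [{"travel": [0.042,0.014,0.001],"dr": [-0.2,1.5,1.4]},{"travel": [0.042,0.013,0.003],"dr": [-0.2,1.5,1.4]},{"travel": [0.042,0.012,0.004],"dr": [-0.2,1.5,1.4]},{"travel": [0.042,0.011,0.005],"dr": [-0.2,1.5,1.4]},{"travel": [0.042,0.01,0.006],"dr": [-0.2,1.5,1.4]},{"travel": [0.042,0.009,0.007],"dr": [-0.2,1.5,1.4]},{"travel": [0.042,0.008,0.008],"dr": [-0.2,1.5,1.4]},{"travel": [0.042,0.007,0.009],"dr": [-0.2,1.5,1.4]},{"travel": [0.03,0.005,0.01],"dr": [-0.2,1.5,1.4]},{"travel": [0,0,0],"dr": [0,0,0]},{"travel": [0,0,0],"dr": [0,0,0]}]}}

```text
clock: 13.05
ee_pos: [490.8, 123.6, 59.4]
tool_rot: [-2.125, -2.031, -0.247]
ft_force: [0.5, 0.0, -1.3]
finger_gap: 0.683
```

```bash
python3 - <<'E'
from h import *
st(); held('w14'); st()
p,M=place(1,[0,0,-25.5],up=20); plan(p,M,n=2)
E
```

```text
t 13.05 p [490.8 123.6  59.4] x [0.047 0.967 0.251] z [-0.012  0.251 -0.968] F [ 0.5  0.  -1.3] gap 58.3
held z med -32.9 x [-48.7  49.4] y [-29.4  29.1] 9349
plane slope x,y [ 3.0000e-03 -0.0000e+00 -3.2874e+01]
t 13.1 p [490.6 123.4  59.3] x [0.048 0.967 0.251] z [-0.012  0.252 -0.968] F [ 0.1  0.7 -0.8] gap 57.9
from [490.6 123.4  59.3] rows 2 turn 2.0 dist 47.1
[{"travel":[-0.0066,0.0039,0.0222],"dr":[-0.54,-0.54,-0.65]},{"travel":[-0.0064,0.0036,0.0223],"dr":[-0.54,-0.54,-0.65]}]
```

View pics/w14.png

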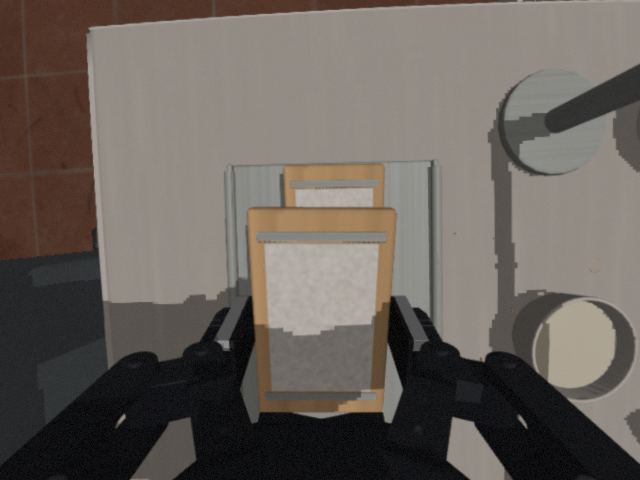

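Board 2 is held over board 1 and needs about 7 mm toward +x. I'll lower it with that correction.

Call:
{"fn": "play_rows", "kwargs": {"commands": [{"travel": [-0.006,0.004,0.02],"dr": [-0.5,-0.5,-0.6]},{"travel": [-0.006,0.003,0.018],"dr": [-0.5,-0.5,-0.6]},{"travel": [0,0,0],"dr": [0,0,0]},{"travel": [0,0,0],"dr": [0,0,0]}]}}

```text
clock: 13.5
ee_pos: [497.3, 116.9, 18.0]
tool_rot: [-2.131, -2.064, -0.249]
ft_force: [0.7, 0.0, 0.0]
finger_gap: 0.685
```

```bash
python3 - <<'E'
from h import *
st()
p,M=place(1,[0,0,-25.5],up=4); plan(p,M,n=2)
E
```

```text
t 13.5 p [497.3 116.9  18. ] x [0.031 0.972 0.232] z [ 0.006  0.232 -0.973] F [0.7 0.  0. ] gap 58.5
from [497.3 116.9  18. ] rows 2 turn 0.3 dist 21.7
[{"travel":[-0.0002,0,0.0108],"dr":[-0.01,0.01,-0.17]},{"travel":[-0.0002,0,0.0108],"dr":[-0.01,0.01,-0.17]}]
```

Call:
{"fn": "play_rows", "kwargs": {"commands": [{"travel": [0,0,0.01],"dr": [0,0,-0.2]},{"travel": [0,0,0.007],"dr": [0,0,0]},{"travel": [0,0,0.002],"dr": [0,0,0]}]}}

```text
clock: 13.8
ee_pos: [498.9, 120.4, 0.1]
tool_rot: [-2.131, -2.068, -0.253]
ft_force: [0.4, -0.0, -0.3]
finger_gap: 0.682
```

```bash
python3 - <<'E'
from h import *
st()
p,M=place(1,[0,0,-25.5],up=0); plan(p,M,n=1)
E
```

```text
t 13.8 p [4.989e+02 1.204e+02 1.000e-01] x [0.029 0.972 0.232] z [ 0.009  0.232 -0.973] F [ 0.4 -0.  -0.3] gap 58.3
from [4.989e+02 1.204e+02 1.000e-01] rows 1 turn 0.3 dist 7.6
[{"travel":[-0.0007,-0.0017,0.0074],"dr":[0.19,0.04,-0.2]}]
```

Call:
{"fn": "play_rows", "kwargs": {"commands": [{"travel": [-0.001,-0.002,0.003],"dr": [0.2,0,-0.2]},{"travel": [0,0,0.002],"dr": [0,0,0]},{"travel": [0,0,0.001],"dr": [0,0,0]}]}}

```text
clock: 14.1
ee_pos: [497.0, 121.1, -6.2]
tool_rot: [-2.125, -2.072, -0.25]
ft_force: [1.0, -0.3, -0.8]
finger_gap: 0.683
```

```bash
python3 - <<'E'
from h import *
st()
p,M=place(1,[0,0,-25.5],up=0); plan(p,M,n=1)
c,I,D=snap('scene','s15'); cv2.imwrite('pics/s15z.png',cv2.resize(I[290:430,230:390],None,fx=4.5,fy=4.2,interpolation=cv2.INTER_CUBIC))
E
```

```text
t 14.1 p [497.  121.1  -6.2] x [0.025 0.972 0.232] z [ 0.006  0.232 -0.973] F [ 1.  -0.3 -0.8] gap 58.3
from [497.  121.1  -6.2] rows 1 turn 0.1 dist 1.1
[{"travel":[0.0002,0.0003,0.0011],"dr":[-0.01,0.04,0.04]}]
```

View pics/s15z.png

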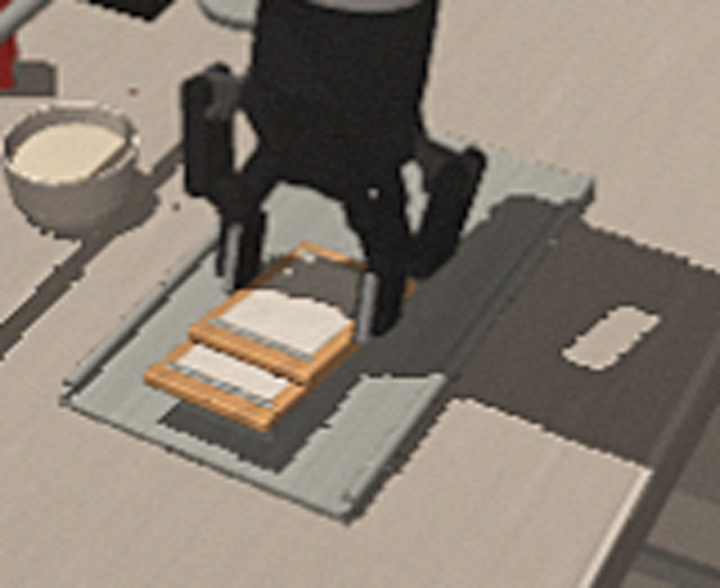

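Board 2 sits about 1 mm above board 1 with the right showing, so I'll release it.

Call:
{"fn": "play_rows", "kwargs": {"commands": [{"travel": [0,0,0],"dr": [0,0,0]},{"travel": [0,0,0],"dr": [0,0,0]},{"travel": [0,0,0],"dr": [0,0,0]},{"travel": [0,0,-0.01],"dr": [0,0,0]},{"travel": [0,0,-0.03],"dr": [0,0,0]},{"travel": [0,0,-0.045],"dr": [0,0,0]},{"travel": [0,0,-0.045],"dr": [0,0,0]},{"travel": [0,0,0],"dr": [0,0,0]},{"travel": [0,0,0],"dr": [0,0,0]}], "fingers": 0.076}}

```text
clock: 15.05
ee_pos: [496.5, 89.1, 128.4]
tool_rot: [-2.126, -2.073, -0.251]
ft_force: [-0.4, 0.3, -0.6]
finger_gap: 0.887
```

```bash
python3 - <<'E'
from h import *
st()
c,I,D=snap('wrist','w16');P=cloud(c,D); m=np.zeros(D.shape,bool)
c,I2,D=snap('top','t16'); boards(c,I2)
plan(np.array([580.9,-264.,70.]),tgtR(73.6),n=10)
E
```

```text
t 15.05 p [496.5  89.1 128.4] x [0.024 0.973 0.231] z [ 0.008  0.231 -0.973] F [-0.4  0.3 -0.6] gap 75.8
[341. 257.] ctr 581.1 -264.5 size 99 59 yaw 73.9
[400. 263.] ctr 566.6 -389.3 size 60 99 yaw 90.1
from [496.5  89.4 127.7] rows 10 turn 20.0 dist 367.9
[{"travel":[-0.0355,0.0093,-0.0025],"dr":[-0.17,-1.33,1.49]},{"travel":[-0.0353,0.0102,-0.0016],"dr":[-0.17,-1.33,1.49]},{"travel":[-0.035,0.0112,-0.0008],"dr":[-0.17,-1.33,1.49]},{"travel":[-0.0347,0.0121,0],"dr":[-0.17,-1.33,1.49]},{"travel":[-0.0344,0.013,0.0009],"dr":[-0.17,-1.33,1.49]},{"travel":[-0.034,0.0139,0.0017],"dr":[-0.17,-1.33,1.49]},{"travel":[-0.0336,0.0147,0.0025],"dr":[-0.17,-1.33,1.49]},{"travel":[-0.0331,0.0156,0.0034],"dr":[-0.17,-1.33,1.49]},{"travel":[-0.0326,0.0164,0.0042],"dr":[-0.17,-1.33,1.49]},{"travel":[-0.0321,0.0173,0.005],"dr":[-0.17,-1.33,1.49]}]
```

View pics/w16.png

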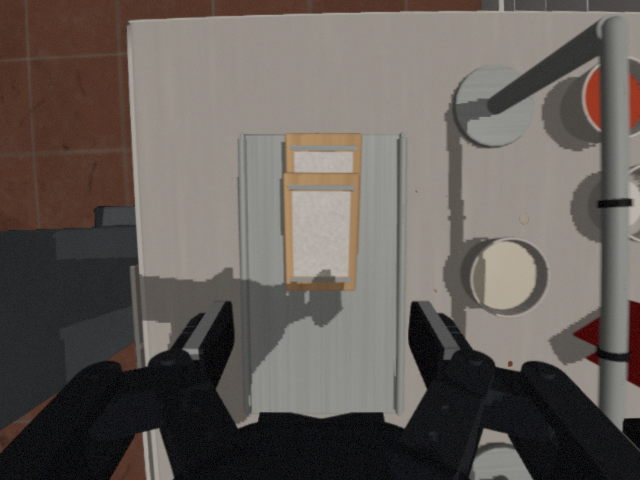

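```bash
python3 - <<'E'
from h import *
plan(np.array([515,-262.,95.]),tgtR(73.7),n=10)
E
```

```text
from [496.5  89.4 127.7] rows 10 turn 20.0 dist 353.4
[{"travel":[-0.0349,0.0027,-0.0049],"dr":[-0.17,-1.33,1.48]},{"travel":[-0.0349,0.0036,-0.0041],"dr":[-0.17,-1.33,1.48]},{"travel":[-0.0349,0.0046,-0.0033],"dr":[-0.17,-1.33,1.48]},{"travel":[-0.0348,0.0055,-0.0025],"dr":[-0.17,-1.33,1.48]},{"travel":[-0.0347,0.0064,-0.0016],"dr":[-0.17,-1.33,1.48]},{"travel":[-0.0346,0.0073,-0.0008],"dr":[-0.17,-1.33,1.48]},{"travel":[-0.0344,0.0082,0],"dr":[-0.17,-1.33,1.48]},{"travel":[-0.0342,0.009,0.0008],"dr":[-0.17,-1.33,1.48]},{"travel":[-0.0339,0.0099,0.0017],"dr":[-0.17,-1.33,1.48]},{"travel":[-0.0336,0.0108,0.0025],"dr":[-0.17,-1.33,1.48]}]
```

Call:
{"fn": "play_rows", "kwargs": {"commands": [{"travel": [-0.035,0.003,-0.005],"dr": [-0.2,-1.3,1.5]},{"travel": [-0.035,0.004,-0.004],"dr": [-0.2,-1.3,1.5]},{"travel": [-0.035,0.005,-0.003],"dr": [-0.2,-1.3,1.5]},{"travel": [-0.035,0.005,-0.002],"dr": [-0.2,-1.3,1.5]},{"travel": [-0.035,0.006,-0.002],"dr": [-0.2,-1.3,1.5]},{"travel": [-0.035,0.007,-0.001],"dr": [-0.2,-1.3,1.5]},{"travel": [-0.034,0.008,0],"dr": [-0.2,-1.3,1.5]},{"travel": [-0.034,0.009,0.001],"dr": [-0.2,-1.3,1.5]},{"travel": [-0.034,0.01,0.002],"dr": [-0.2,-1.3,1.5]},{"travel": [-0.034,0.011,0.002],"dr": [-0.2,-1.3,1.5]},{"travel": [0,0,0],"dr": [0,0,0]},{"travel": [0,0,0],"dr": [0,0,0]}], "fingers": 0.08}}

```text
clock: 16.35
ee_pos: [502.6, -267.3, 72.2]
tool_rot: [-2.5, -1.857, 0.02]
ft_force: [1.1, 0.3, -0.0]
finger_gap: 0.933
```

```bash
python3 - <<'E'
from h import *
c,I,D=snap('top','t17'); boards(c,I)
st(); c,I,D=snap('wrist','w17'); boards(c,I,lo=300)
plan(np.array([579,-271.5,60.]),tgtR(73.7))
E
```

```text
t 16.4 p [ 502.6 -267.1   72.2] x [0.288 0.958 0.006] z [-0.027  0.014 -1.   ] F [-0.1  0.   0.8] gap 79.6
[433. 203.] ctr 582.2 -263.8 size 98 60 yaw 73.5
from [ 502.9 -266.8   72.7] rows 2 turn 1.7 dist 77.3
[{"travel":[0.0086,0.0373,0.0053],"dr":[-0.83,-0.17,-0.21]},{"travel":[0.0085,0.0373,0.0058],"dr":[-0.83,-0.17,-0.21]}]
```

View pics/w17.png

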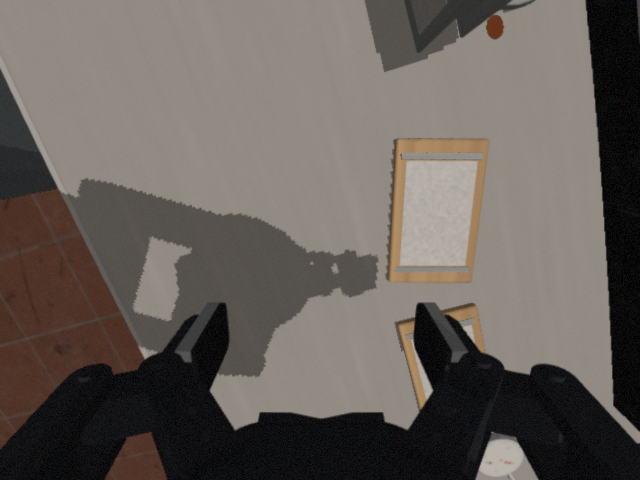

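View pics/t17.png

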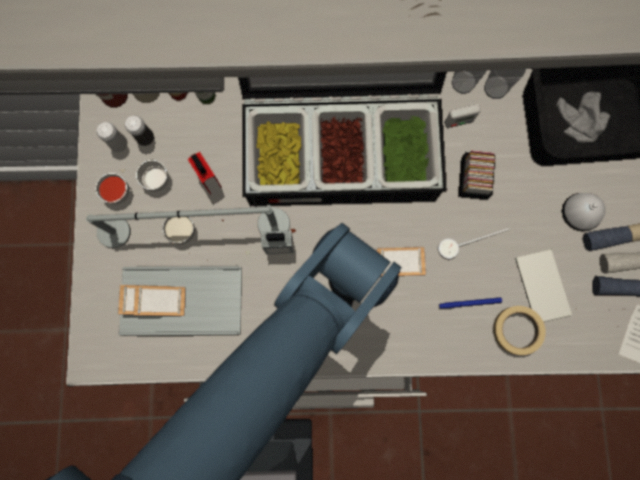

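Call:
{"fn": "play_rows", "kwargs": {"commands": [{"travel": [0.008,0.037,0.005],"dr": [-0.8,-0.2,-0.2]},{"travel": [0.008,0.037,0.008],"dr": [-0.8,-0.2,-0.2]},{"travel": [0,0,0],"dr": [0,0,0]},{"travel": [0,0,0],"dr": [0,0,0]}]}}

```text
clock: 16.85
ee_pos: [579.1, -266.8, 55.9]
tool_rot: [-2.506, -1.888, 0.003]
ft_force: [0.2, -0.4, 0.1]
finger_gap: 0.941
```

```bash
python3 - <<'E'
from h import *
st(); c,I,D=snap('wrist','w18'); boards(c,I,lo=300)
plan(np.array([580,-271,10.]),tgtR(73.6))
E
```

```text
t 16.85 p [ 579.1 -266.8   55.9] x [0.276 0.961 0.001] z [-0.004  0.002 -1.   ] F [ 0.2 -0.4  0.1] gap 80.3
[325. 239.] ctr 582.9 -263.7 size 99 59 yaw 73.7
from [ 578.9 -266.7   56. ] rows 2 turn 0.4 dist 46.2
[{"travel":[-0.0019,0.0012,0.023],"dr":[-0.12,-0.03,0.18]},{"travel":[-0.0019,0.0012,0.023],"dr":[-0.12,-0.03,0.18]}]
```

Call:
{"fn": "play_rows", "kwargs": {"commands": [{"travel": [-0.002,0.002,0.022],"dr": [-0.1,0,0]},{"travel": [-0.001,0.001,0.022],"dr": [-0.1,0,0]},{"travel": [0,0,0.012],"dr": [0,0,0]},{"travel": [0,0,0.008],"dr": [0,0,0]},{"travel": [0,0,0],"dr": [0,0,0]}]}}

```text
clock: 17.4
ee_pos: [579.3, -269.1, -7.0]
tool_rot: [2.508, 1.891, 0.002]
ft_force: [-0.1, -1.3, -0.2]
finger_gap: 0.941
```

```bash
python3 - <<'E'
from h import *
st(); plan(np.array([581.5,-270,-26]),tgtR(73.6))
E
```

```text
t 17.4 p [ 579.3 -269.1   -7. ] x [0.275 0.961 0.   ] z [ 0.001 -0.    -1.   ] F [-0.1 -1.3 -0.2] gap 80.3
from [ 579.3 -269.1   -7. ] rows 1 turn 0.4 dist 19.2
[{"travel":[-0.0003,0.0024,0.019],"dr":[0.08,-0.02,0.42]}]
```

Call:
{"fn": "play_rows", "kwargs": {"commands": [{"travel": [0,0.002,0.01],"dr": [0,0,0.4]},{"travel": [0,0,0.006],"dr": [0,0,0]},{"travel": [0,0,0.003],"dr": [0,0,0]},{"travel": [0,0,0],"dr": [0,0,0]}]}}

```text
clock: 17.8
ee_pos: [582.5, -270.5, -25.2]
tool_rot: [2.513, 1.879, 0.003]
ft_force: [0.5, -0.1, -0.2]
finger_gap: 0.939
```

Call:
{"fn": "play_rows", "kwargs": {"commands": [{"travel": [0,-0.001,0.0],"dr": [0,0,0]},{"travel": [0,0,0],"dr": [0,0,0]},{"travel": [0,0,0],"dr": [0,0,0]},{"travel": [0,0,0],"dr": [0,0,0]},{"travel": [0,0,0],"dr": [0,0,0]}], "fingers": 0.05, "force": 30}}

```text
clock: 18.3
ee_pos: [582.4, -270.8, -23.8]
tool_rot: [2.511, 1.878, 0.005]
ft_force: [-0.3, 1.2, -0.1]
finger_gap: 0.687
```

Call:
{"fn": "play_rows", "kwargs": {"commands": [{"travel": [0,0,-0.02],"dr": [0,0,0]},{"travel": [0,0,-0.045],"dr": [0,0,0]},{"travel": [-0.02,-0.035,-0.045],"dr": [0,0,0]},{"travel": [-0.02,-0.035,-0.02],"dr": [0,0,0]},{"travel": [0,0,0],"dr": [0,0,0]},{"travel": [0,0,0],"dr": [0,0,0]}]}}

```text
clock: 18.9
ee_pos: [507.2, -287.9, 102.6]
tool_rot: [2.511, 1.88, 0.002]
ft_force: [0.0, -0.3, -0.3]
finger_gap: 0.688
```

```bash
python3 - <<'E'
from h import *
st(); held('w19'); st()
p,M=place(2,[6,0,-27],up=90,dx=1); plan(p,M)
E
```

```text
t 18.9 p [ 507.2 -287.9  102.6] x [ 0.281  0.96  -0.002] z [ 0.004 -0.003 -1.   ] F [ 0.  -0.3 -0.3] gap 58.8
held z med -32.4 x [-42.   55.8] y [-29.6  28.9] 9558
plane slope x,y [ 2.0000e-03  4.0000e-03 -3.2398e+01]
t 18.95 p [ 507.3 -287.8  102.3] x [ 0.281  0.96  -0.002] z [ 0.003 -0.003 -1.   ] F [ 1.6 -0.5  0.6] gap 58.7
from [ 507.3 -287.8  102.3] rows 9 turn 20.1 dist 374.7
[{"travel":[0.0396,-0.0127,0.0024],"dr":[0.22,1.5,-1.64]},{"travel":[0.0398,-0.0116,0.0035],"dr":[0.22,1.5,-1.64]},{"travel":[0.04,-0.0104,0.0045],"dr":[0.22,1.5,-1.64]},{"travel":[0.0402,-0.0093,0.0056],"dr":[0.22,1.5,-1.64]},{"travel":[0.0403,-0.0081,0.0067],"dr":[0.22,1.5,-1.64]},{"travel":[0.0403,-0.0069,0.0078],"dr":[0.22,1.5,-1.64]},{"travel":[0.0403,-0.0057,0.0089],"dr":[0.22,1.5,-1.64]},{"travel":[0.0402,-0.0046,0.01],"dr":[0.22,1.5,-1.64]},{"travel":[0.04,-0.0034,0.011],"dr":[0.22,1.5,-1.64]}]
```

Call:
{"fn": "play_rows", "kwargs": {"commands": [{"travel": [0.04,-0.013,0.0],"dr": [0.2,1.5,-1.6]},{"travel": [0.04,-0.012,0.001],"dr": [0.2,1.5,-1.6]},{"travel": [0.04,-0.01,0.002],"dr": [0.2,1.5,-1.6]},{"travel": [0.04,-0.009,0.004],"dr": [0.2,1.5,-1.6]},{"travel": [0.04,-0.008,0.006],"dr": [0.2,1.5,-1.6]},{"travel": [0.04,-0.007,0.007],"dr": [0.2,1.5,-1.6]},{"travel": [0.04,-0.006,0.008],"dr": [0.2,1.5,-1.6]},{"travel": [0.04,-0.005,0.009],"dr": [0.2,1.5,-1.6]},{"travel": [0.033,-0.003,0.01],"dr": [0.2,1.5,-1.6]},{"travel": [0,0,0],"dr": [0,0,0]},{"travel": [0,0,0],"dr": [0,0,0]}]}}

```text
clock: 20.05
ee_pos: [494.8, 96.9, 82.6]
tool_rot: [-2.101, -2.067, -0.249]
ft_force: [-0.4, -1.0, -0.6]
finger_gap: 0.687
```

```bash
python3 - <<'E'
from h import *
st(); held('w20')
p,M=place(2,[6.9,0,-25.3],up=20,dx=1); plan(p,M,n=2)
c,I,D=snap('top','t20'); boards(c,I)
E
```

```text
t 20.05 p [494.8  96.9  82.6] x [0.018 0.969 0.247] z [-0.009  0.247 -0.969] F [-0.4 -1.  -0.6] gap 58.7
held z med -32.2 x [-41.7  56. ] y [-29.4  29.1] 9620
plane slope x,y [ 2.0000e-03  4.0000e-03 -3.2163e+01]
from [494.7  96.7  82.5] rows 2 turn 1.3 dist 72.2
[{"travel":[-0.0145,0.0019,0.033],"dr":[-0.46,-0.41,0.2]},{"travel":[-0.0143,0.0017,0.0331],"dr":[-0.46,-0.41,0.2]}]
[400. 262.] ctr 567.0 -389.3 size 60 99 yaw 90.6
```

View pics/w20.png

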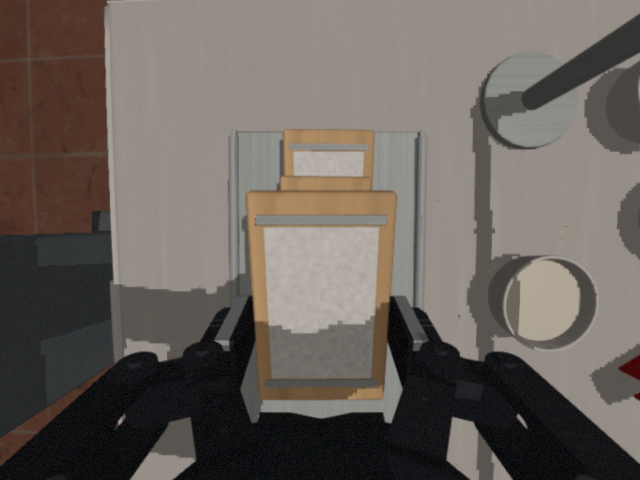

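Call:
{"fn": "play_rows", "kwargs": {"commands": [{"travel": [-0.014,0.003,0.031],"dr": [-0.5,-0.4,0.2]},{"travel": [-0.013,0.002,0.029],"dr": [-0.5,-0.4,0.2]},{"travel": [0,0,0],"dr": [0,0,0]},{"travel": [0,0,0],"dr": [0,0,0]}]}}

```text
clock: 20.55
ee_pos: [503.0, 80.5, 18.3]
tool_rot: [-2.136, -2.069, -0.258]
ft_force: [0.2, 0.4, 0.1]
finger_gap: 0.686
```

```bash
python3 - <<'E'
from h import *
st()
p,M=place(2,[6.9,0,-25.3],up=4,dx=1); plan(p,M,n=2)
E
```

```text
t 20.55 p [503.   80.5  18.3] x [0.03  0.972 0.231] z [ 0.015  0.231 -0.973] F [0.2 0.4 0.1] gap 58.6
from [503.   80.5  18.3] rows 2 turn 0.6 dist 24.0
[{"travel":[-0.0007,-0.003,0.0116],"dr":[0.24,0.05,-0.14]},{"travel":[-0.0007,-0.0029,0.0116],"dr":[0.24,0.05,-0.14]}]
```

Call:
{"fn": "play_rows", "kwargs": {"commands": [{"travel": [-0.001,-0.004,0.01],"dr": [0.3,0,-0.2]},{"travel": [-0.001,-0.002,0.008],"dr": [0.2,0,-0.1]},{"travel": [0,0,0.003],"dr": [0,0,0]},{"travel": [0,0,0],"dr": [0,0,0]}]}}

```text
clock: 20.95
ee_pos: [499.5, 83.0, -0.7]
tool_rot: [-2.128, -2.075, -0.254]
ft_force: [-0.7, 1.1, -0.1]
finger_gap: 0.687
```

```bash
python3 - <<'E'
from h import *
st()
p,M=place(2,[6.9,0,-25.3],up=0,dx=1); plan(p,M,n=1)
E
```

```text
t 20.95 p [499.5  83.   -0.7] x [0.024 0.973 0.231] z [ 0.011  0.23  -0.973] F [-0.7  1.1 -0.1] gap 58.6
from [499.5  83.   -0.7] rows 1 turn 0.3 dist 8.4
[{"travel":[-0.0001,-0.0022,0.0081],"dr":[0.27,0.13,0.07]}]
```

Call:
{"fn": "play_rows", "kwargs": {"commands": [{"travel": [0,-0.002,0.004],"dr": [0.3,0.1,0]},{"travel": [0,0,0.003],"dr": [0,0,0]},{"travel": [0,0,0],"dr": [0,0,0]}]}}

```text
clock: 21.25
ee_pos: [498.2, 84.9, -7.2]
tool_rot: [-2.124, -2.073, -0.251]
ft_force: [-0.5, -0.2, -0.3]
finger_gap: 0.691
```

```bash
python3 - <<'E'
from h import *
st()
p,M=place(2,[6.9,0,-25.3],up=0,dx=1); plan(p,M,n=1)
c,I,D=snap('scene','s21'); cv2.imwrite('pics/s21z.png',cv2.resize(I[290:430,230:390],None,fx=4.5,fy=4.2,interpolation=cv2.INTER_CUBIC))
E
```

```text
t 21.25 p [498.2  84.9  -7.2] x [0.023 0.972 0.232] z [ 0.007  0.232 -0.973] F [-0.5 -0.2 -0.3] gap 59.0
from [498.2  84.9  -7.2] rows 1 turn 0.1 dist 1.7
[{"travel":[-0.0005,-0.0009,0.0013],"dr":[0.04,0.04,0.12]}]
```

View pics/s21z.png

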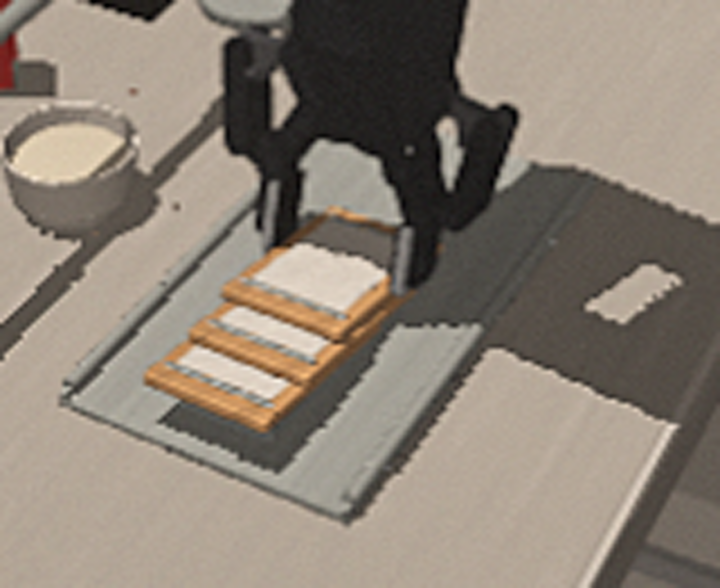

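Call:
{"fn": "play_rows", "kwargs": {"commands": [{"travel": [0,-0.001,0.002],"dr": [0,0,0]},{"travel": [0,0,0],"dr": [0,0,0]}]}}

```text
clock: 21.5
ee_pos: [499.1, 84.8, -7.1]
tool_rot: [-2.125, -2.076, -0.254]
ft_force: [0.9, 0.5, -0.8]
finger_gap: 0.683
```

Call:
{"fn": "play_rows", "kwargs": {"commands": [{"travel": [0,0,0],"dr": [0,0,0]},{"travel": [0,0,0],"dr": [0,0,0]},{"travel": [0,0,0],"dr": [0,0,0]},{"travel": [0,0,-0.01],"dr": [0,0,0]},{"travel": [0,0,-0.03],"dr": [0,0,0]},{"travel": [0,0,-0.045],"dr": [0,0,0]},{"travel": [0,0,-0.045],"dr": [0,0,0]},{"travel": [0,0,0],"dr": [0,0,0]},{"travel": [0,0,0],"dr": [0,0,0]}], "fingers": 0.076}}

```text
clock: 22.4
ee_pos: [496.6, 53.4, 125.5]
tool_rot: [-2.125, -2.075, -0.251]
ft_force: [0.1, -0.6, -0.8]
finger_gap: 0.887
```

```bash
python3 - <<'E'
from h import *
st()
c,I,D=snap('wrist','w22')
c,I2,D=snap('top','t22'); boards(c,I2)
plan(np.array([555,-388.,90.]),tgtR(90.4),n=11)
E
```

```text
t 22.4 p [496.6  53.4 125.5] x [0.023 0.973 0.231] z [ 0.008  0.231 -0.973] F [ 0.1 -0.6 -0.8] gap 75.7
[400. 263.] ctr 566.6 -389.4 size 60 99 yaw 90.2
from [496.6  53.6 124.8] rows 11 turn 13.5 dist 446.8
[{"travel":[-0.0397,0.0063,-0.0062],"dr":[0.03,-1.22,-0.16]},{"travel":[-0.0398,0.0061,-0.0053],"dr":[0.03,-1.22,-0.16]},{"travel":[-0.0399,0.006,-0.0045],"dr":[0.03,-1.22,-0.16]},{"travel":[-0.04,0.0059,-0.0036],"dr":[0.03,-1.22,-0.16]},{"travel":[-0.0401,0.0058,-0.0028],"dr":[0.03,-1.22,-0.16]},{"travel":[-0.0402,0.0057,-0.0019],"dr":[0.03,-1.22,-0.16]},{"travel":[-0.0402,0.0056,-0.0011],"dr":[0.03,-1.22,-0.16]},{"travel":[-0.0402,0.0055,-0.0002],"dr":[0.03,-1.22,-0.16]},{"travel":[-0.0403,0.0054,0.0006],"dr":[0.03,-1.22,-0.16]},{"travel":[-0.0403,0.0053,0.0015],"dr":[0.03,-1.22,-0.16]},{"travel":[-0.0402,0.0051,0.0023],"dr":[0.03,-1.22,-0.16]}]
```

View pics/w22.png

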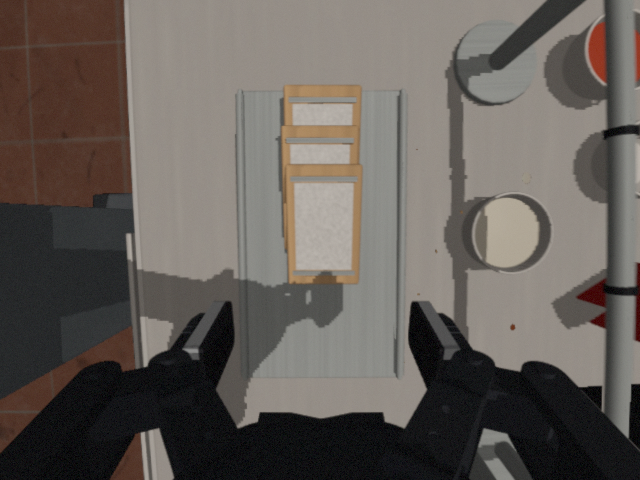

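Call:
{"fn": "play_rows", "kwargs": {"commands": [{"travel": [-0.04,0.006,-0.008],"dr": [0,-1.2,-0.2]},{"travel": [-0.04,0.006,-0.007],"dr": [0,-1.2,-0.2]},{"travel": [-0.04,0.006,-0.006],"dr": [0,-1.2,-0.2]},{"travel": [-0.04,0.006,-0.005],"dr": [0,-1.2,-0.2]},{"travel": [-0.04,0.006,-0.004],"dr": [0,-1.2,-0.2]},{"travel": [-0.04,0.006,-0.003],"dr": [0,-1.2,-0.2]},{"travel": [-0.04,0.006,-0.002],"dr": [0,-1.2,-0.2]},{"travel": [-0.04,0.006,0],"dr": [0,-1.2,-0.2]},{"travel": [-0.04,0.006,0.001],"dr": [0,-1.2,-0.2]},{"travel": [-0.04,0.006,0.001],"dr": [0,-1.2,-0.2]},{"travel": [-0.034,0.005,0.002],"dr": [0,-1.2,-0.2]},{"travel": [0,0,0],"dr": [0,0,0]}], "fingers": 0.08}}

```text
clock: 23.7
ee_pos: [551.5, -388.4, 72.5]
tool_rot: [-2.174, -2.226, 0.01]
ft_force: [-0.1, 1.2, -0.0]
finger_gap: 0.939
```

```bash
python3 - <<'E'
from h import *
c,I2,D=snap('top','t23'); boards(c,I2)
st(); c,I,D=snap('wrist','w23'); boards(c,I,lo=300)
plan(np.array([567,-389.,20.]),tgtR(90.4),n=2)
E
```

```text
t 23.75 p [ 551.1 -386.4   72.1] x [-0.024  1.     0.019] z [-0.027  0.019 -0.999] F [-0.7  1.5 -1. ] gap 79.9
[347. 243.] ctr 568.1 -388.3 size 59 99 yaw 90.2
from [ 551.2 -385.1   72.5] rows 2 turn 2.2 dist 54.9
[{"travel":[-0.0027,0.0085,0.026],"dr":[-0.76,-0.56,0.54]},{"travel":[-0.0023,0.0082,0.0261],"dr":[-0.76,-0.56,0.54]}]
```

Call:
{"fn": "play_rows", "kwargs": {"commands": [{"travel": [-0.003,0.008,0.025],"dr": [-0.8,-0.6,0.5]},{"travel": [-0.001,0.008,0.025],"dr": [-0.7,-0.5,0.5]},{"travel": [0,0,0.015],"dr": [0,0,0]},{"travel": [0,0,0],"dr": [0,0,0]}]}}

```text
clock: 24.2
ee_pos: [566.2, -381.9, 3.6]
tool_rot: [-2.205, -2.232, -0.002]
ft_force: [0.1, -0.3, 0.1]
finger_gap: 0.936
```

```bash
python3 - <<'E'
from h import *
st(); c,I,D=snap('wrist','w24'); boards(c,I,lo=300)
plan(np.array([567.5,-389.,-26.]),tgtR(90.3),n=1)
E
```

```text
t 24.2 p [ 566.2 -381.9    3.6] x [-0.012  1.     0.004] z [-0.003  0.004 -1.   ] F [ 0.1 -0.3  0.1] gap 80.0
[325. 283.] ctr 568.4 -388.5 size 59 100 yaw 90.2
from [ 566.8 -382.4    4.8] rows 1 turn 0.4 dist 31.5
[{"travel":[-0.0067,0.0006,0.0308],"dr":[-0.07,-0.17,0.39]}]
```

Call:
{"fn": "play_rows", "kwargs": {"commands": [{"travel": [-0.005,0.001,0.014],"dr": [0,-0.2,0.4]},{"travel": [-0.001,0,0.009],"dr": [0,0,0]},{"travel": [0,0,0.006],"dr": [0,0,0]},{"travel": [0,0,0],"dr": [0,0,0]}]}}

```text
clock: 24.65
ee_pos: [569.3, -389.7, -23.2]
tool_rot: [2.213, 2.225, -0.002]
ft_force: [0.5, -0.1, -0.1]
finger_gap: 0.943
```

Call:
{"fn": "play_rows", "kwargs": {"commands": [{"travel": [0,-0.001,0.002],"dr": [0,0,0]},{"travel": [0,0,0],"dr": [0,0,0]},{"travel": [0,0,0],"dr": [0,0,0]},{"travel": [0,0,0],"dr": [0,0,0]},{"travel": [0,0,0],"dr": [0,0,0]}], "fingers": 0.05, "force": 30}}

```text
clock: 25.15
ee_pos: [568.9, -390.8, -23.8]
tool_rot: [2.211, 2.222, -0.002]
ft_force: [0.1, -0.7, -0.5]
finger_gap: 0.687
```

Call:
{"fn": "play_rows", "kwargs": {"commands": [{"travel": [0,0,-0.02],"dr": [0,0,0]},{"travel": [0,0,-0.045],"dr": [0,0,0]},{"travel": [0,-0.03,-0.045],"dr": [0,0,0]},{"travel": [0,-0.03,-0.02],"dr": [0,0,0]},{"travel": [0,0,0],"dr": [0,0,0]},{"travel": [0,0,0],"dr": [0,0,0]}]}}

```text
clock: 25.75
ee_pos: [508.0, -389.8, 107.5]
tool_rot: [2.212, 2.225, -0.003]
ft_force: [0.6, 0.5, -0.9]
finger_gap: 0.688
```

```bash
python3 - <<'E'
from h import *
st(); held('w25'); st()
p,M=place(3,[0,0,-25.5],up=90); plan(p,M,n=11)
E
```

```text
t 25.75 p [ 508.  -389.8  107.5] x [-0.006  1.    -0.004] z [ 0.002 -0.004 -1.   ] F [ 0.6  0.5 -0.9] gap 58.8
held z med -32.7 x [-47.9  50.6] y [-29.3  29.1] 9444
plane slope x,y [-1.0000e-03  2.0000e-03 -3.2663e+01]
t 25.8 p [ 508.2 -389.8  107.3] x [-0.006  1.    -0.004] z [ 0.001 -0.004 -1.   ] F [ 0.4  0.  -0.7] gap 59.1
from [ 508.2 -389.8  107.3] rows 11 turn 13.8 dist 452.2
[{"travel":[0.041,-0.0009,0.0021],"dr":[-0.01,1.25,0.17]},{"travel":[0.041,-0.001,0.0029],"dr":[-0.01,1.25,0.17]},{"travel":[0.0409,-0.0011,0.0038],"dr":[-0.01,1.25,0.17]},{"travel":[0.0408,-0.0012,0.0047],"dr":[-0.01,1.25,0.17]},{"travel":[0.0407,-0.0014,0.0056],"dr":[-0.01,1.25,0.17]},{"travel":[0.0406,-0.0015,0.0065],"dr":[-0.01,1.25,0.17]},{"travel":[0.0404,-0.0016,0.0074],"dr":[-0.01,1.25,0.17]},{"travel":[0.0402,-0.0017,0.0082],"dr":[-0.01,1.25,0.17]},{"travel":[0.04,-0.0018,0.0091],"dr":[-0.01,1.25,0.17]},{"travel":[0.0398,-0.002,0.01],"dr":[-0.01,1.25,0.17]},{"travel":[0.0396,-0.0021,0.0109],"dr":[-0.01,1.25,0.17]}]
```

Call:
{"fn": "play_rows", "kwargs": {"commands": [{"travel": [0.041,-0.001,0.0],"dr": [0,1.2,0.2]},{"travel": [0.041,-0.001,0.001],"dr": [0,1.2,0.2]},{"travel": [0.041,-0.001,0.002],"dr": [0,1.2,0.2]},{"travel": [0.041,-0.001,0.003],"dr": [0,1.2,0.2]},{"travel": [0.041,-0.001,0.004],"dr": [0,1.2,0.2]},{"travel": [0.041,-0.001,0.005],"dr": [0,1.2,0.2]},{"travel": [0.04,-0.001,0.006],"dr": [0,1.2,0.2]},{"travel": [0.04,-0.001,0.007],"dr": [0,1.2,0.2]},{"travel": [0.04,-0.001,0.008],"dr": [0,1.2,0.2]},{"travel": [0.04,-0.001,0.009],"dr": [0,1.2,0.2]},{"travel": [0.028,-0.001,0.01],"dr": [0,1.2,0.2]},{"travel": [0,0,0],"dr": [0,0,0]}]}}

```text
clock: 27.0
ee_pos: [499.5, 71.7, 82.6]
tool_rot: [-2.114, -2.048, -0.235]
ft_force: [-0.5, 0.5, -0.8]
finger_gap: 0.686
```

```bash
python3 - <<'E'
from h import *
c,I,D=snap('top','t26'); boards(c,I)
st(); held('w26')
p,M=place(3,[1.3,0,-25.3],up=20,dx=0); plan(p,M,n=2)
E
```

```text
t 27.05 p [500.   70.4  82.8] x [0.035 0.97  0.242] z [-0.016  0.243 -0.97 ] F [ 0.1 -0.5  0. ] gap 58.7
held z med -32.5 x [-47.4  50.8] y [-29.4  29. ] 9387
plane slope x,y [-1.0000e-03  1.0000e-03 -3.2438e+01]
from [500.6  69.2  83.4] rows 2 turn 1.4 dist 71.4
[{"travel":[-0.013,-0.0015,0.0332],"dr":[-0.61,-0.26,-0.29]},{"travel":[-0.0128,-0.0019,0.0333],"dr":[-0.61,-0.26,-0.29]}]
```

View pics/w26.png

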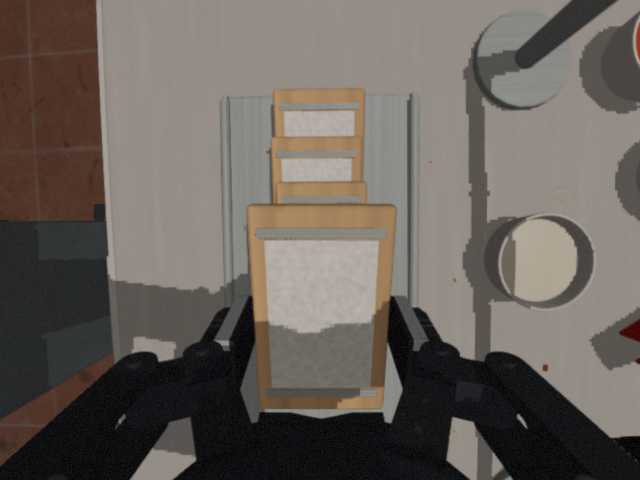

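Call:
{"fn": "play_rows", "kwargs": {"commands": [{"travel": [-0.013,-0.001,0.031],"dr": [-0.6,-0.3,-0.3]},{"travel": [-0.013,-0.001,0.03],"dr": [-0.6,-0.3,-0.3]},{"travel": [0,0,0],"dr": [0,0,0]},{"travel": [0,0,0],"dr": [0,0,0]}]}}

```text
clock: 27.5
ee_pos: [500.9, 54.5, 17.7]
tool_rot: [-2.132, -2.072, -0.252]
ft_force: [-0.2, -1.0, 0.5]
finger_gap: 0.685
```

```bash
python3 - <<'E'
from h import *
st()
p,M=place(3,[1.3,0,-25.3],up=4,dx=0); plan(p,M,n=2)
E
```

```text
t 27.5 p [500.9  54.5  17.7] x [0.027 0.973 0.229] z [ 0.011  0.229 -0.973] F [-0.2 -1.   0.5] gap 58.5
from [500.9  54.5  17.7] rows 2 turn 0.4 dist 22.4
[{"travel":[0.0003,-0.0027,0.0108],"dr":[0.14,0.11,-0.05]},{"travel":[0.0003,-0.0027,0.0108],"dr":[0.14,0.11,-0.05]}]
```

Call:
{"fn": "play_rows", "kwargs": {"commands": [{"travel": [0,-0.003,0.01],"dr": [0.2,0.1,0]},{"travel": [0,-0.002,0.008],"dr": [0.1,0.1,0]},{"travel": [0,0,0.004],"dr": [0,0,0]},{"travel": [0,0,0],"dr": [0,0,0]}]}}

```text
clock: 27.9
ee_pos: [499.1, 58.8, -1.9]
tool_rot: [-2.131, -2.071, -0.255]
ft_force: [-1.4, -0.0, -0.6]
finger_gap: 0.687
```

```bash
python3 - <<'E'
from h import *
st()
p,M=place(3,[1.3,0,-25.3],up=0,dx=0); plan(p,M,n=1)
E
```

```text
t 27.9 p [499.1  58.8  -1.9] x [0.027 0.972 0.232] z [ 0.011  0.231 -0.973] F [-1.4 -0.  -0.6] gap 58.7
from [499.1  58.8  -1.9] rows 1 turn 0.3 dist 6.5
[{"travel":[0,-0.0034,0.0056],"dr":[0.29,0.07,-0.1]}]
```

Call:
{"fn": "play_rows", "kwargs": {"commands": [{"travel": [0,-0.002,0.004],"dr": [0.3,0.1,0]},{"travel": [0,0,0.002],"dr": [0,0,0]},{"travel": [0,0,0],"dr": [0,0,0]}]}}

```text
clock: 28.2
ee_pos: [497.8, 60.1, -6.4]
tool_rot: [-2.125, -2.071, -0.251]
ft_force: [-0.5, 0.1, -1.0]
finger_gap: 0.685
```

```bash
python3 - <<'E'
from h import *
st()
p,M=place(3,[1.3,0,-25.3],up=0,dx=0); plan(p,M,n=1)
c,I,D=snap('scene','s28'); cv2.imwrite('pics/s28z.png',cv2.resize(I[290:430,230:390],None,fx=4.5,fy=4.2,interpolation=cv2.INTER_CUBIC))
E
```

```text
t 28.2 p [497.8  60.1  -6.4] x [0.025 0.972 0.233] z [ 0.006  0.233 -0.972] F [-0.5  0.1 -1. ] gap 58.5
from [497.8  60.1  -6.4] rows 1 turn 0.0 dist 2.3
[{"travel":[-0.0002,-0.0022,0.0009],"dr":[-0.02,-0.01,0.01]}]
```

View pics/s28z.png

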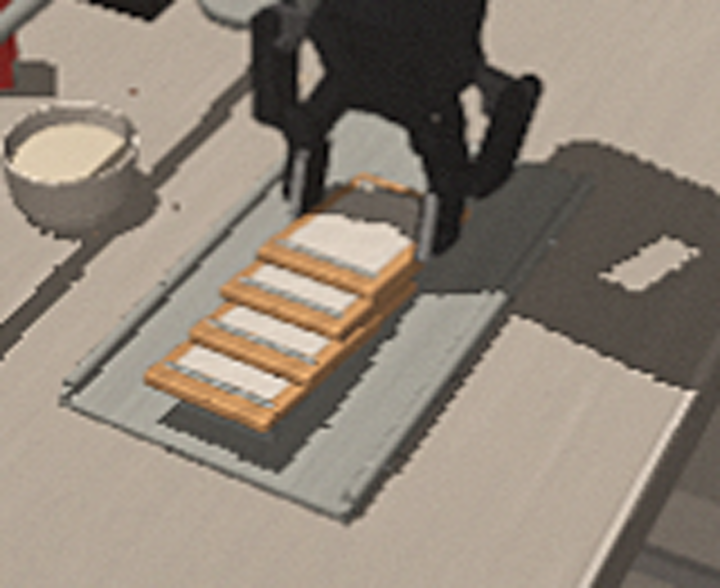

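All four boards are in line, so I'll release the last one.

Call:
{"fn": "play_rows", "kwargs": {"commands": [{"travel": [0,-0.001,0.001],"dr": [0,0,0]},{"travel": [0,0,0],"dr": [0,0,0]}]}}

```text
clock: 28.45
ee_pos: [498.3, 60.1, -6.3]
tool_rot: [-2.127, -2.072, -0.254]
ft_force: [-0.4, 0.5, 0.3]
finger_gap: 0.688
```

Call:
{"fn": "play_rows", "kwargs": {"commands": [{"travel": [0,0,0],"dr": [0,0,0]},{"travel": [0,0,0],"dr": [0,0,0]},{"travel": [0,0,0],"dr": [0,0,0]},{"travel": [0,0,-0.01],"dr": [0,0,0]},{"travel": [0,0,-0.03],"dr": [0,0,0]},{"travel": [0,0,-0.045],"dr": [0,0,0]},{"travel": [0,0,-0.045],"dr": [0,0,0]},{"travel": [0,0,-0.045],"dr": [0,0,0]},{"travel": [-0.03,0,-0.04],"dr": [0,0,0]},{"travel": [0,0,0],"dr": [0,0,0]},{"travel": [0,0,0],"dr": [0,0,0]}], "fingers": 0.076}}

```text
clock: 29.55
ee_pos: [493.7, -20.8, 205.2]
tool_rot: [-2.127, -2.073, -0.25]
ft_force: [0.2, -0.7, 1.0]
finger_gap: 0.889
```

```bash
python3 - <<'E'
from h import *
st()
c,I,D=snap('wrist','w29'); snap('top','t29')
E
```

```text
t 29.55 p [493.7 -20.8 205.2] x [0.025 0.973 0.23 ] z [ 0.007  0.23  -0.973] F [ 0.2 -0.7  1. ] gap 75.9
```

View pics/w29.png

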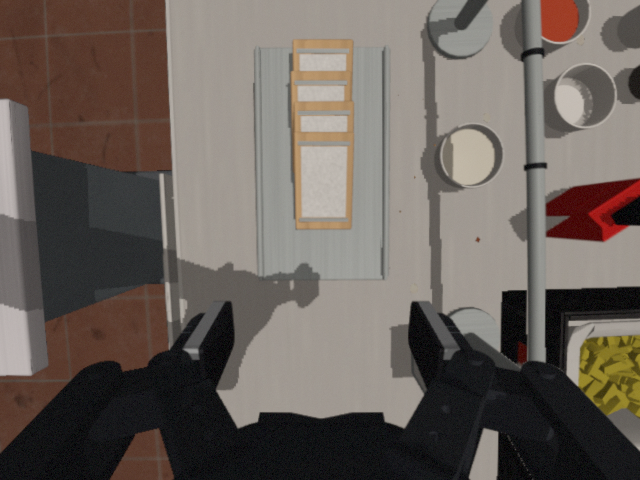

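View pics/t29.png

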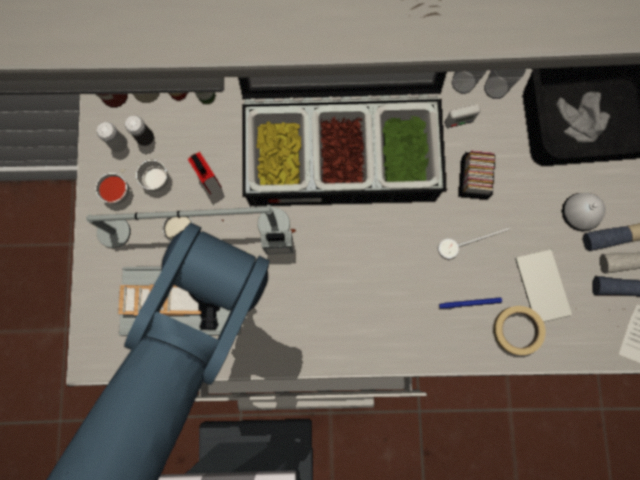

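```bash
python3 - <<'E'
from h import *
c,I,D=load('w29'); P=cloud(c,D)
print('ends',plane(c,[[322,40],[322,71],[322,102],[324,133]],36).round(1).tolist())
m=np.zeros(D.shape,bool); m[148:212,306:346]=1; bplane(P,m,'b4'); print(P[m].mean(0))
ct=c; 
def tri(c1,p1,c2,p2):
    a=rays(c1,[p1])[0]@rot(c1).T; b=rays(c2,[p2])[0]@rot(c2).T
    o1,o2=np.array(c1['xyz']),np.array(c2['xyz'])
    t=np.linalg.lstsq(np.c_[a,-b],o2-o1,rcond=None)[0]; q1=o1+t[0]*a;q2=o2+t[1]*b
    return ((q1+q2)/2).round(1),np.linalg.norm(q1-q2).round(1)
c0,I0,D0=load('top0')
for nm,a,b in [('ringL',(533,52),(136.5,215.8)),('ringR',(536,166),(178.1,213.8))]: print(nm,tri(c,a,c0,b))
# rail profile from wrist depth
for v in range(20,360,30):
    row=P[v,500:570]; k=row[:,2]>115; 
    if k.any(): print(v,(500+np.where(k)[0][[0,-1]]),row[k].mean(0).round(1),row[k][:,2].max().round(1))
c2,I2,D2=load('w16')
E
```

```text
ends [[500.5, 190.2, 36.0], [499.7, 160.4, 36.0], [498.9, 130.4, 36.0], [500.1, 100.2, 36.0]]
b4 slope angle 0.217 grad [0.002 0.22 ] 2073
[500.58061693  55.21177183  27.35745263]
ringL (array([647.3, 128.5, 137.3]), np.float64(1.8))
ringR (array([649.9,  49.5, 136.3]), np.float64(0.5))
20 [521 539] [646.6 153.  134.8] 137.4
50 [522 543] [647.4 131.3 136.2] 139.5
80 [524 542] [648.3 110.8 135.1] 138.2
110 [524 554] [633.8  82.8 158.7] 385.1
140 [524 543] [648.8  68.5 135. ] 137.3
170 [526 543] [649.6  47.1 135.1] 138.7
200 [526 543] [641.3  25.  148.9] 385.1
230 [526 555] [642.9   4.4 147.4] 385.1
260 [527 544] [642.7 -16.4 148.7] 385.1
290 [527 544] [652.  -40.7 134.8] 137.0
320 [527 566] [644.1 -59.2 148.2] 385.1
350 [527 545] [653.6 -86.5 134.9] 137.1
```

```bash
python3 - <<'E'
from h import *
c,I,D=load('top0'); P=cloud(c,D)
for p in [(300,200),(345,200),(345,195),(345,188),(300,185),(250,195),(260,198),(250,120)]: print('box',p,P[p[1],p[0]].round(0))
print('rail ends', plane(c,[[88.5,218],[272,208.5]],131).round(1).tolist())
print('base L',plane(c,[[113.8,231]],5).round(1),'base R',plane(c,[[275,222]],5).round(1))
cv2.imwrite('pics/tagz.png',np.hstack([cv2.resize(I[190:270,240:310],None,fx=7,fy=7,interpolation=cv2.INTER_CUBIC)]))
c,I,D=load('w29'); cv2.imwrite('pics/w29z.png',cv2.resize(I[280:420,400:560],None,fx=4,fy=4))
plan(np.array([598,-150,200.]),tgtR(90),n=5)
E
```

```text
box (300, 200) [ 692. -181.   56.]
box (345, 200) [ 695. -275.   37.]
box (345, 195) [ 694. -273.   79.]
box (345, 188) [ 703. -272.  100.]
box (300, 185) [ 712. -183.   97.]
box (250, 195) [691. -84. 107.]
box (260, 198) [ 694. -100.   73.]
box (250, 120) [849. -85. 103.]
rail ends [[646.8, 219.9, 131.0], [657.2, -129.3, 131.0]]
base L [[647.4 217.    5. ]] base R [[ 658.7 -125.     5. ]]
from [493.4 -20.2 204.2] rows 5 turn 13.4 dist 166.8
[{"travel":[-0.0249,0.0216,-0.005],"dr":[0.03,-2.67,-0.28]},{"travel":[-0.0253,0.0214,-0.0039],"dr":[0.03,-2.67,-0.28]},{"travel":[-0.0255,0.0213,-0.0027],"dr":[0.03,-2.67,-0.28]},{"travel":[-0.0257,0.0212,-0.0015],"dr":[0.03,-2.67,-0.28]},{"travel":[-0.0259,0.021,-0.0003],"dr":[0.03,-2.67,-0.28]}]
```

View pics/tagz.png

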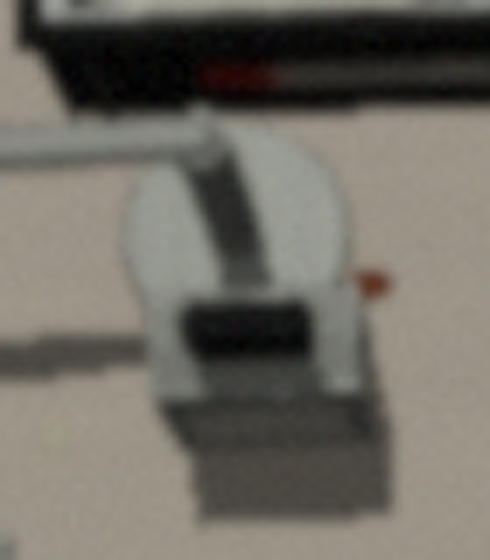

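Call:
{"fn": "play_rows", "kwargs": {"commands": [{"travel": [-0.025,0.022,-0.007],"dr": [0,-2.7,-0.3]},{"travel": [-0.025,0.021,-0.006],"dr": [0,-2.7,-0.3]},{"travel": [-0.025,0.021,-0.005],"dr": [0,-2.7,-0.3]},{"travel": [-0.026,0.021,-0.003],"dr": [0,-2.7,-0.3]},{"travel": [-0.026,0.021,-0.002],"dr": [0,-2.7,-0.3]},{"travel": [0,0,0],"dr": [0,0,0]},{"travel": [0,0,0],"dr": [0,0,0]}], "fingers": 0.045}}

```text
clock: 30.35
ee_pos: [594.7, -145.6, 194.0]
tool_rot: [-2.199, -2.223, 0.023]
ft_force: [-0.2, 0.9, 0.0]
finger_gap: 0.528
```

```bash
python3 - <<'E'
from h import *
st(); c,I,D=snap('wrist','w30'); P=cloud(c,D); st()
m=(P[...,2]>116)&(P[...,2]<132)&(abs(P[...,0]-602)<40)&(abs(P[...,1]+134)<50)
g=cv2.cvtColor(I,cv2.COLOR_BGR2GRAY)
k=np.argwhere(m&(g<60))[:,::-1]; print(len(k)); w=plane(c,k,124)[:,:2]; print(cv2.minAreaRect(w.astype(np.float32)),w.mean(0))
m2=(P[...,2]>60)&(P[...,2]<132)&(abs(P[...,0]-602)<40)&(abs(P[...,1]+134)<50)
m3=m2&(P[...,2]>85)&(P[...,2]<102); w=P[m3][:,:2]; print('shoulder',len(w),cv2.minAreaRect(w.astype(np.float32)))
E
```

```text
t 30.35 p [ 594.7 -145.6  194. ] x [-0.011  1.    -0.   ] z [-0.021 -0.    -1.   ] F [-0.2  0.9  0. ] gap 45.1
t 30.4 p [ 594.4 -145.5  193.9] x [-0.011  1.    -0.   ] z [-0.021 -0.    -1.   ] F [-1.  -0.4 -0. ] gap 45.2
794
((606.4104614257812, -131.14254760742188), (11.341434478759766, 35.75374221801758), 1.947909951210022) [ 606.59497661 -130.61195874]
shoulder 1869 ((606.6760864257812, -132.50669860839844), (29.983566284179688, 59.983558654785156), 1.5767728090286255)
```

View pics/w30.png

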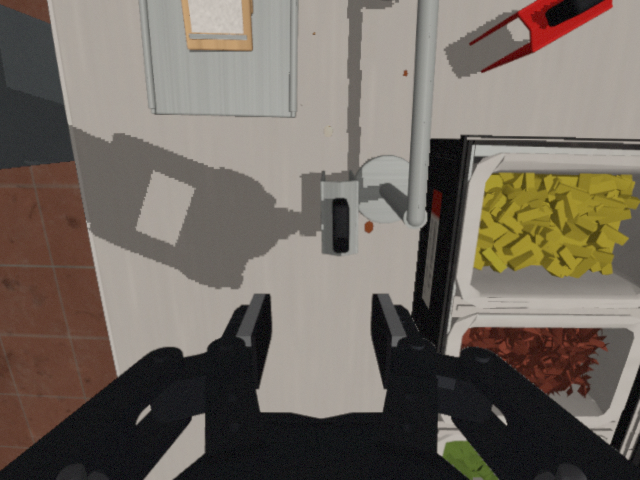

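```bash
python3 - <<'E'
from h import *
plan(np.array([605.5,-132,120.]),tgtR(91.7),n=2)
E
```

```text
from [ 594.4 -145.5  193.9] rows 2 turn 1.6 dist 76.0
[{"travel":[0.0067,0.0064,0.0368],"dr":[-0.61,0,-0.53]},{"travel":[0.0066,0.0061,0.0369],"dr":[-0.61,0,-0.53]}]
```

Call:
{"fn": "play_rows", "kwargs": {"commands": [{"travel": [0.007,0.006,0.036],"dr": [-0.6,0,-0.5]},{"travel": [0.006,0.006,0.034],"dr": [-0.6,0,-0.5]},{"travel": [0,0,0],"dr": [0,0,0]},{"travel": [0,0,0],"dr": [0,0,0]}]}}

```text
clock: 30.8
ee_pos: [603.1, -128.4, 122.2]
tool_rot: [-2.185, -2.254, -0.001]
ft_force: [-0.2, 0.5, 0.8]
finger_gap: 0.532
```

```bash
cat > tagm.py <<'E'
from h import *
def tagm(tag,z=124):
    s=bot.observe(); c,I,D=snap('wrist',tag); P=cloud(c,D); st()
    g=cv2.cvtColor(I,cv2.COLOR_BGR2GRAY); p=s['ee_pos']; M=R.from_rotvec(s['tool_rot']).as_matrix(); T=(P-p)@M
    m=(P[...,2]>z-30+1)&(P[...,2]<z+6)&(abs(T[...,0])<45)&(abs(T[...,1])<30)
    k=np.argwhere(m)[:,::-1]; print(len(k), np.percentile(P[m],[2,50,98],axis=0).round(1).tolist())
    return I
E
python3 - <<'E'
from tagm import *
tagm('w31'); plan(np.array([606,-132,72.]),tgtR(91.7),n=2)
E
```

```text
t 30.85 p [ 602.8 -128.3  122. ] x [-0.031  1.     0.002] z [-0.002  0.002 -1.   ] F [-0.6  0.5 -1.3] gap 45.0
1893 [[601.0, -147.7, 95.3], [606.5, -123.6, 124.0], [612.3, -104.7, 125.8]]
from [ 602.8 -128.3  122. ] rows 2 turn 0.2 dist 50.3
[{"travel":[-0.0019,0.0016,0.025],"dr":[-0.04,-0.07,0.05]},{"travel":[-0.0019,0.0015,0.025],"dr":[-0.04,-0.07,0.05]}]
```

View pics/w31.png

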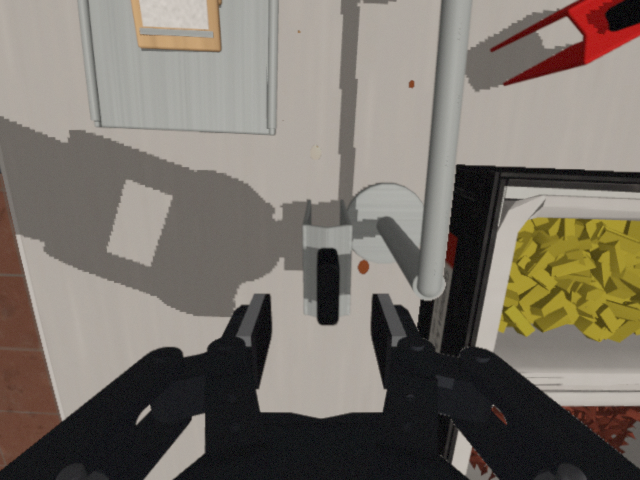

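Call:
{"fn": "play_rows", "kwargs": {"commands": [{"travel": [-0.002,0.002,0.024],"dr": [0,0,0]},{"travel": [-0.002,0.002,0.018],"dr": [0,0,0]},{"travel": [0,0,0.006],"dr": [0,0,0]},{"travel": [0,0,0],"dr": [0,0,0]}]}}

```text
clock: 31.25
ee_pos: [610.4, -133.9, 79.5]
tool_rot: [2.182, 2.251, 0.007]
ft_force: [-0.2, 0.0, -0.3]
finger_gap: 0.529
```

```bash
python3 - <<'E'
from tagm import *
tagm('w32')
c,I,D=snap('scene','s32'); cv2.imwrite('pics/s32z.png',np.hstack([cv2.resize(I[210:320,260:370],None,fx=4,fy=4,interpolation=cv2.INTER_CUBIC), cv2.resize(load('w32')[1][200:420,220:440],None,fx=1.6,fy=2)]))
E
```

```text
t 31.3 p [ 610.7 -134.1   80. ] x [-0.031  1.    -0.002] z [ 0.009 -0.002 -1.   ] F [ 0.4 -0.4  0. ] gap 44.7
4924 [[582.4, -146.8, 95.5], [606.6, -123.2, 123.5], [637.0, -105.8, 128.8]]
```

View pics/s32z.png

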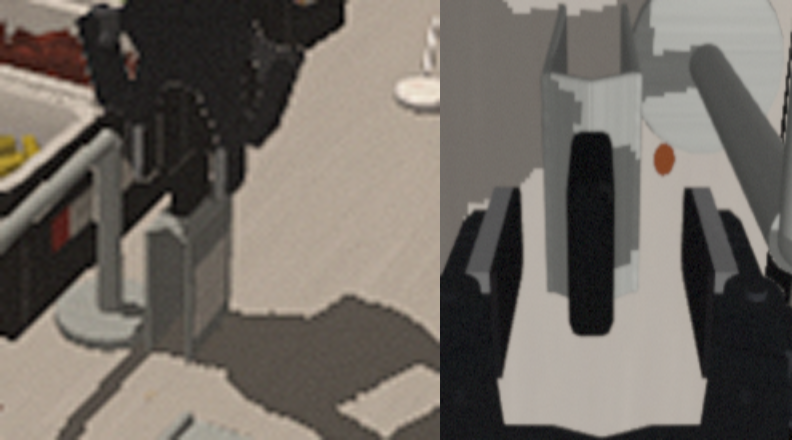

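Call:
{"fn": "play_rows", "kwargs": {"commands": [{"travel": [0,-0.003,0.005],"dr": [0.4,0,0]},{"travel": [0,0,0.002],"dr": [0,0,0]},{"travel": [0,0,0],"dr": [0,0,0]}]}}

```text
clock: 31.65
ee_pos: [609.1, -134.8, 75.2]
tool_rot: [2.182, 2.251, 0.001]
ft_force: [-0.7, -0.2, 0.3]
finger_gap: 0.526
```

```bash
python3 - <<'E'
from tagm import *
tagm('w33')
c,I,D=snap('scene','s33'); cv2.imwrite('pics/s33z.png',np.hstack([cv2.resize(I[210:320,260:370],None,fx=4,fy=4,interpolation=cv2.INTER_CUBIC), cv2.resize(load('w33')[1][200:420,220:440],None,fx=1.6,fy=2)]))
E
```

```text
t 31.7 p [ 609.1 -134.8   75.3] x [-0.031  1.    -0.004] z [ 0.005 -0.004 -1.   ] F [ 0.  -1.2 -0.8] gap 45.2
5563 [[580.9, -146.5, 95.5], [606.6, -123.7, 123.2], [635.9, -105.8, 128.9]]
```

View pics/s33z.png

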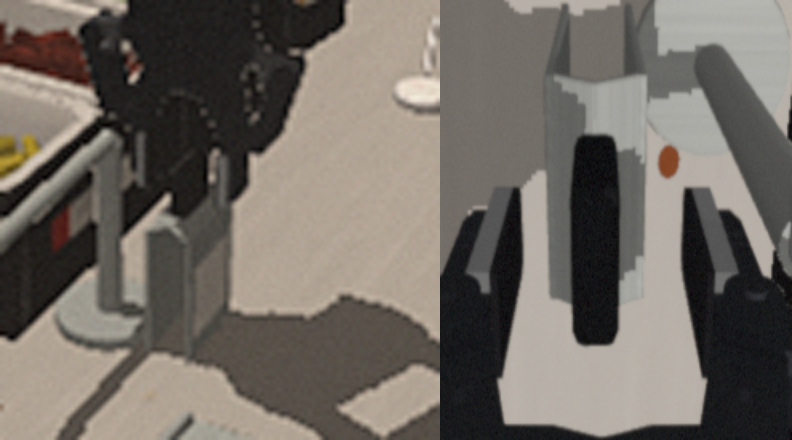

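Call:
{"fn": "play_rows", "kwargs": {"commands": [{"travel": [0.002,-0.002,0.003],"dr": [0.2,0,0]},{"travel": [0,0,0],"dr": [0,0,0]},{"travel": [0,0,0],"dr": [0,0,0]},{"travel": [0,0,0],"dr": [0,0,0]},{"travel": [0,0,0],"dr": [0,0,0]},{"travel": [0,0,0],"dr": [0,0,0]}], "fingers": 0.0, "force": 60}}

```text
clock: 32.35
ee_pos: [607.1, -132.8, 72.6]
tool_rot: [2.184, 2.253, -0.003]
ft_force: [-0.6, 0.1, 0.9]
finger_gap: 0.129
```

```bash
python3 - <<'E'
from tagm import *
tagm('w34')
c,I,D=snap('scene','s34'); cv2.imwrite('pics/s34z.png',np.hstack([cv2.resize(I[210:320,260:370],None,fx=4,fy=4,interpolation=cv2.INTER_CUBIC), cv2.resize(load('w34')[1][200:420,220:440],None,fx=1.6,fy=2)]))
E
```

```text
t 32.4 p [ 607.1 -132.8   72.6] x [-0.031  1.    -0.004] z [ 0.002 -0.004 -1.   ] F [-1.5  0.9  0.8] gap 11.0
5533 [[589.1, -146.6, 95.5], [606.5, -121.3, 123.3], [624.2, -106.0, 128.3]]
```

View pics/s34z.png

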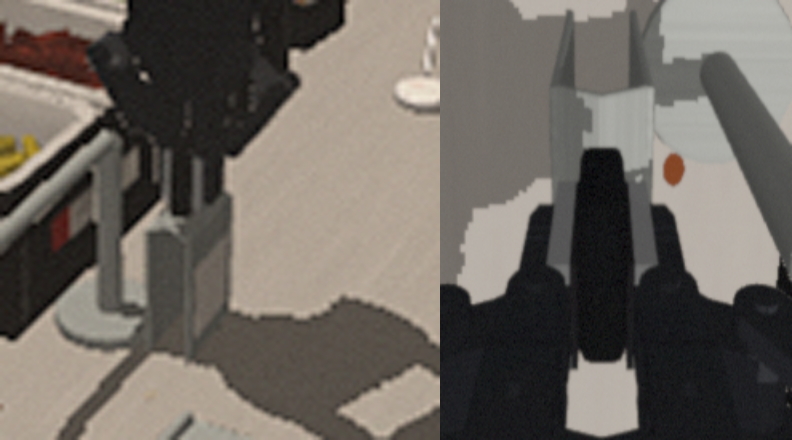

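Call:
{"fn": "play_rows", "kwargs": {"commands": [{"travel": [0,0,-0.02],"dr": [0,0,0]},{"travel": [0,0,-0.04],"dr": [0,0,0]},{"travel": [0,0,-0.045],"dr": [0,0,0]},{"travel": [0,0,-0.045],"dr": [0,0,0]},{"travel": [0.02,0,-0.012],"dr": [0,0,0]},{"travel": [0.03,0,0],"dr": [0,0,0]},{"travel": [0,0,0],"dr": [0,0,0]},{"travel": [0,0,0],"dr": [0,0,0]}]}}

```text
clock: 33.25
ee_pos: [602.9, -79.9, 236.2]
tool_rot: [-2.185, -2.251, 0.006]
ft_force: [-0.3, -0.5, -1.8]
finger_gap: 0.128
```

```bash
python3 - <<'E'
from tagm import *
st(); snap('wrist','w35')
plan(np.array([653.5,-72,232.]),tgtR(91.7),n=3)
c,I,D=snap('scene','s35'); cv2.imwrite('pics/s35z.png',np.hstack([cv2.resize(I[150:320,200:370],None,fx=3,fy=3,interpolation=cv2.INTER_CUBIC), cv2.resize(load('w35')[1][200:420,220:440],None,fx=1.2,fy=510/220)]))
E
```

```text
t 33.25 p [602.9 -79.9 236.2] x [-0.03  1.    0.  ] z [-0.006  0.    -1.   ] F [-0.3 -0.5 -1.8] gap 11.0
from [602.7 -79.8 236. ] rows 3 turn 0.4 dist 51.5
[{"travel":[0.0021,0.017,0.0012],"dr":[-0.12,-0.02,-0.01]},{"travel":[0.0021,0.017,0.0013],"dr":[-0.12,-0.02,-0.01]},{"travel":[0.0021,0.017,0.0013],"dr":[-0.12,-0.02,-0.01]}]
```

View pics/s35z.png

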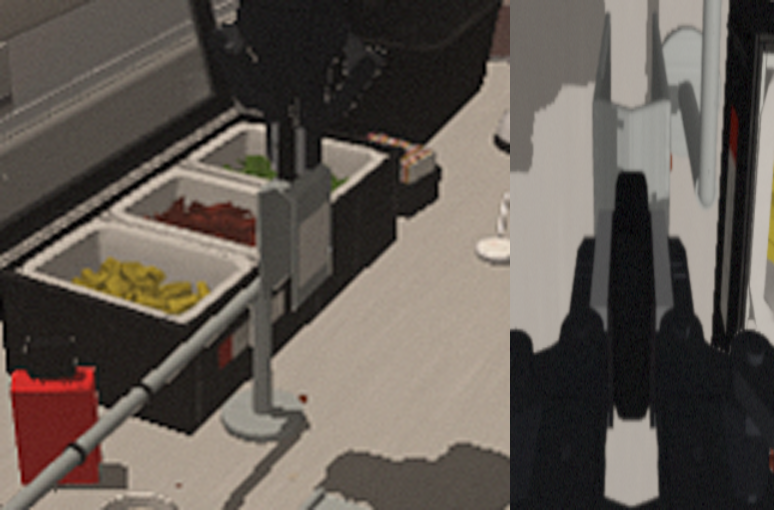

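Call:
{"fn": "play_rows", "kwargs": {"commands": [{"travel": [0.001,0.018,0],"dr": [-0.1,0,0]},{"travel": [0.001,0.018,0],"dr": [-0.1,0,0]},{"travel": [0.001,0.013,0],"dr": [-0.1,0,0]},{"travel": [0,0,0],"dr": [0,0,0]},{"travel": [0,0,0],"dr": [0,0,0]}]}}

```text
clock: 33.85
ee_pos: [650.9, -79.2, 230.6]
tool_rot: [-2.189, -2.242, 0.007]
ft_force: [0.1, -0.2, -1.7]
finger_gap: 0.13
```

```bash
python3 - <<'E'
from tagm import *
st(); c,I,D=snap('wrist','w36'); st()
P=cloud(c,D)
for v in range(10,230,25):
    row=P[v]; k=(row[:,2]>120)&(row[:,2]<142)&(abs(row[:,0]-651)<20)
    if k.sum()>4: print(v,np.where(k)[0][[0,-1]],row[k].mean(0).round(1))
y=-75; plan(np.array([651.1-.0292*y+.4,y,225.]),tgtR(91.7),n=1)
snap('scene','s36')
E
```

```text
t 33.85 p [650.9 -79.2 230.6] x [-0.024  1.     0.003] z [-0.009  0.002 -1.   ] F [ 0.1 -0.2 -1.7] gap 11.1
t 33.9 p [650.7 -79.2 230.5] x [-0.024  1.     0.003] z [-0.009  0.002 -1.   ] F [-0.4  0.  -2.2] gap 10.9
10 [320 337] [651.3  77.9 135.4]
35 [320 336] [651.4  62.8 136.1]
60 [318 337] [651.5  47.7 134.7]
85 [320 336] [652.3  31.6 135.8]
110 [320 336] [652.8  15.2 135.5]
135 [320 335] [652.9  -1.9 136.1]
160 [320 335] [653.4 -19.5 135.6]
185 [320 335] [654.  -37.9 135.6]
210 [320 335] [654.5 -57.  135.6]
from [650.7 -79.2 230.5] rows 1 turn 0.6 dist 7.6
[{"travel":[0.0041,0.0031,0.0055],"dr":[-0.51,-0.15,-0.33]}]
```

View pics/w36.png

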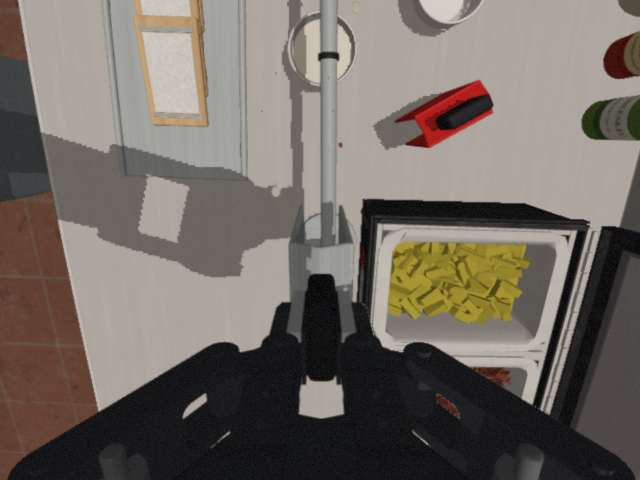

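Call:
{"fn": "play_rows", "kwargs": {"commands": [{"travel": [0.002,0.003,0.005],"dr": [-0.5,-0.1,-0.3]},{"travel": [0,0,0],"dr": [0,0,0]},{"travel": [0,0,0],"dr": [0,0,0]}]}}

```text
clock: 34.25
ee_pos: [652.7, -77.1, 225.3]
tool_rot: [-2.189, -2.253, -0.001]
ft_force: [0.5, 1.0, -1.6]
finger_gap: 0.125
```

```bash
python3 - <<'E'
from tagm import *
st(); c,I,D=snap('wrist','w37'); st()
s=bot.observe(); M=R.from_rotvec(s['tool_rot']).as_matrix()
P=cloud(c,D); T=(P-s['ee_pos'])@M
xs=[]
for v in range(10,235,15):
    row=P[v]; k=(row[:,2]>132)&(row[:,2]<140)&(abs(row[:,0]-651)<20)
    if k.sum()>4: xs.append(T[v][k].mean(0))
xs=np.array(xs); g=np.polyfit(xs[:,0],xs[:,1],1); print('rail in tool: slope',g[0].round(4),'y at x=0',g[1].round(2))
# tag plates tops in tool frame
m=(T[...,2]>-25)&(T[...,2]<-10)&(abs(T[...,0])<45)&(abs(T[...,1])<25)
for lo in range(-30,45,10):
    mm=m&(T[...,0]>lo)&(T[...,0]<lo+10)
    if mm.sum()>10: print(lo,mm.sum(),np.percentile(T[mm],[2,98],axis=0).round(1).tolist())
cv2.imwrite('pics/w37z.png',cv2.resize(I[150:420,220:440],None,fx=2.2,fy=2.2))
E
```

```text
t 34.25 p [652.7 -77.1 225.3] x [-0.029  1.     0.001] z [ 0.     0.001 -1.   ] F [ 0.5  1.  -1.6] gap 10.7
t 34.3 p [652.6 -77.  225.2] x [-0.029  1.     0.001] z [ 0.     0.001 -1.   ] F [-0.4  0.1 -2. ] gap 11.0
rail in tool: slope 0.0031 y at x=0 2.44
0 240 [[2.1, -15.1, -20.6], [9.9, 14.7, -16.2]]
10 911 [[10.3, -14.7, -24.1], [19.9, 14.4, -16.6]]
20 1421 [[20.3, -14.6, -24.2], [29.9, 14.2, -16.1]]
30 107 [[30.0, -14.1, -23.7], [30.6, 13.9, -10.2]]
```

View pics/w37z.png

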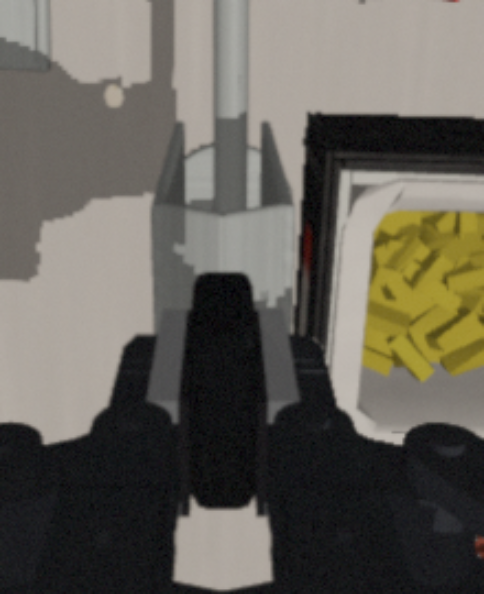

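Call:
{"fn": "play_rows", "kwargs": {"commands": [{"travel": [0,0.002,0.008],"dr": [0,0,0]},{"travel": [0,0,0.015],"dr": [0,0,0]},{"travel": [0,0,0.01],"dr": [0,0,0]},{"travel": [0,0,0],"dr": [0,0,0]}]}}

```text
clock: 34.7
ee_pos: [654.3, -76.7, 188.9]
tool_rot: [-2.188, -2.253, -0.001]
ft_force: [-0.3, -0.1, -2.3]
finger_gap: 0.131
```

```bash
cat > rl.py <<'E'
from tagm import *
def rl(tag):
    s=bot.observe(); st(); c,I,D=snap('wrist',tag)
    M=R.from_rotvec(s['tool_rot']).as_matrix()
    P=cloud(c,D); T=(P-s['ee_pos'])@M; xs=[]
    for v in range(5,225,12):
        row=P[v]; k=(row[:,2]>130)&(row[:,2]<141)&(abs(row[:,0]-651)<20)
        if k.sum()>4: xs.append(T[v][k].mean(0))
    if len(xs)>3:
        xs=np.array(xs); g=np.polyfit(xs[:,0],xs[:,1],1); print('rail slope',g[0].round(4),'y',g[1].round(2))
    return I
E
python3 - <<'E'
from rl import *
I=rl('w38')
c,J,D=snap('scene','s38'); cv2.imwrite('pics/s38z.png',np.hstack([cv2.resize(J[150:320,200:370],None,fx=3,fy=3,interpolation=cv2.INTER_CUBIC), cv2.resize(I[150:420,220:440],None,fx=1.25,fy=510/270)]))
E
```

```text
t 34.7 p [654.3 -76.7 188.9] x [-0.029  1.     0.001] z [-0.001  0.001 -1.   ] F [-0.3 -0.1 -2.3] gap 11.2
rail slope 0.0039 y 0.76
```

View pics/s38z.png

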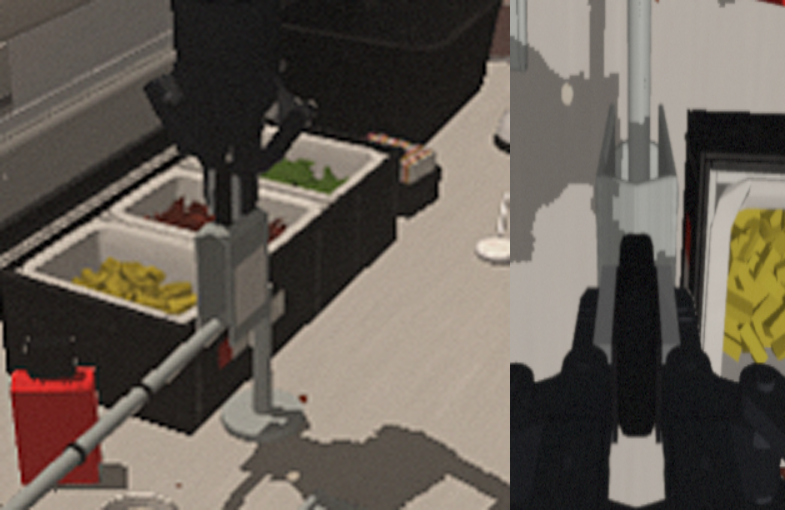

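The plates straddle the rail without contact, so I'll keep lowering.

Call:
{"fn": "play_rows", "kwargs": {"commands": [{"travel": [0,0,0.02],"dr": [0,0,0]},{"travel": [0,0,0.02],"dr": [0,0,0]},{"travel": [0,0,0.014],"dr": [0,0,0]},{"travel": [0,0,0],"dr": [0,0,0]}]}}

```text
clock: 35.2
ee_pos: [657.5, -77.6, 138.1]
tool_rot: [2.184, 2.249, 0.007]
ft_force: [0.5, -0.6, -1.9]
finger_gap: 0.131
```

```bash
python3 - <<'E'
from rl import *
I=rl('w39')
E
```

```text
t 35.2 p [657.5 -77.6 138.1] x [-0.029  1.    -0.002] z [ 0.008 -0.001 -1.   ] F [ 0.5 -0.6 -1.9] gap 11.2
rail slope 0.0058 y -2.47
```

Call:
{"fn": "play_rows", "kwargs": {"commands": [{"travel": [0,-0.003,0.006],"dr": [0.4,0,0]},{"travel": [0,0,0.006],"dr": [0,0,0]},{"travel": [0,0,0.002],"dr": [0,0,0]},{"travel": [0,0,0],"dr": [0,0,0]}]}}

```text
clock: 35.65
ee_pos: [657.1, -78.5, 127.9]
tool_rot: [2.183, 2.248, 0.004]
ft_force: [-0.4, -0.2, -1.2]
finger_gap: 0.129
```

```bash
python3 - <<'E'
from rl import *
I=rl('w40')
E
```

```text
t 35.65 p [657.1 -78.5 127.9] x [-0.029  1.    -0.004] z [ 0.007 -0.004 -1.   ] F [-0.4 -0.2 -1.2] gap 11.0
rail slope 0.0053 y -1.97
```

Call:
{"fn": "play_rows", "kwargs": {"commands": [{"travel": [0,-0.003,0.003],"dr": [0.4,-0.2,0]},{"travel": [0,0,0.003],"dr": [0,0,0]},{"travel": [0,0,0.001],"dr": [0,0,0]},{"travel": [0,0,0],"dr": [0,0,0]}]}}

```text
clock: 36.1
ee_pos: [654.4, -78.7, 121.3]
tool_rot: [2.184, 2.249, -0.008]
ft_force: [0.9, 0.6, -2.1]
finger_gap: 0.129
```

```bash
python3 - <<'E'
from rl import *
I=rl('w41')
E
```

```text
t 36.1 p [654.4 -78.7 121.3] x [-0.029  1.    -0.008] z [ 0.001 -0.008 -1.   ] F [ 0.9  0.6 -2.1] gap 11.0
rail slope 0.0043 y 0.79
```

Call:
{"fn": "play_rows", "kwargs": {"commands": [{"travel": [0,0,0.002],"dr": [0,-0.4,0]},{"travel": [0,0,0.001],"dr": [0,0,0]},{"travel": [0,0,0],"dr": [0,0,0]}]}}

```text
clock: 36.45
ee_pos: [654.5, -78.8, 118.2]
tool_rot: [2.18, 2.245, -0.016]
ft_force: [0.4, 0.2, -2.0]
finger_gap: 0.126
```

Call:
{"fn": "play_rows", "kwargs": {"commands": [{"travel": [0,0,0.001],"dr": [0,0,0]},{"travel": [0,0,0],"dr": [0,0,0]}]}}

```text
clock: 36.65
ee_pos: [655.1, -78.9, 117.8]
tool_rot: [2.179, 2.244, -0.014]
ft_force: [-0.3, 0.8, -1.5]
finger_gap: 0.128
```

Call:
{"fn": "play_rows", "kwargs": {"commands": [{"travel": [0,0,0.001],"dr": [0,0.9,0]},{"travel": [0,0,0.001],"dr": [0,0,0]},{"travel": [0,0,0],"dr": [0,0,0]}]}}

```text
clock: 36.95
ee_pos: [655.6, -78.9, 117.2]
tool_rot: [2.187, 2.252, 0.005]
ft_force: [-1.2, 0.8, -0.6]
finger_gap: 0.131
```

```bash
python3 - <<'E'
from rl import *
I=rl('w42')
c,J,D=snap('scene','s42'); cv2.imwrite('pics/s42z.png',cv2.resize(J[200:350,200:370],None,fx=4,fy=4,interpolation=cv2.INTER_CUBIC))
E
```

```text
t 36.95 p [655.6 -78.9 117.2] x [-0.029  1.     0.001] z [ 0.004  0.001 -1.   ] F [-1.2  0.8 -0.6] gap 11.2
rail slope 0.0048 y -0.46
```

View pics/s42z.png

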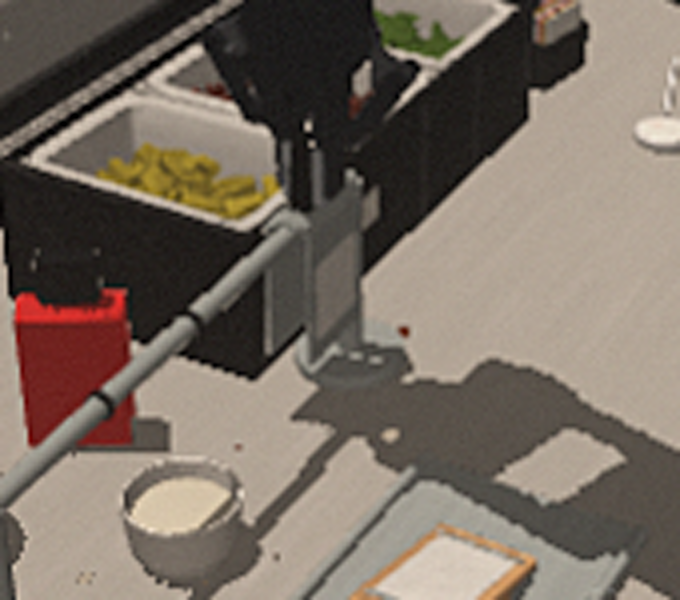

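The tag is hooked, with the roof at the rail and the rings visible to the left. Now I'll slide it in small steps.

Call:
{"fn": "play_rows", "kwargs": {"commands": [{"travel": [0.01,0,0],"dr": [0,0,0]},{"travel": [0.012,0,0],"dr": [0,0,0]},{"travel": [0.012,0,0],"dr": [0,0,0]},{"travel": [0.01,0,0],"dr": [0,0,0]},{"travel": [0,0,0],"dr": [0,0,0]}]}}

```text
clock: 37.55
ee_pos: [654.3, -31.3, 117.1]
tool_rot: [2.185, 2.252, 0.004]
ft_force: [0.5, -0.2, 0.7]
finger_gap: 0.125
```

```bash
python3 - <<'E'
from rl import *
I=rl('w43')
E
```

```text
t 37.55 p [654.3 -31.3 117.1] x [-0.03   1.    -0.001] z [ 0.005 -0.001 -1.   ] F [ 0.5 -0.2  0.7] gap 10.7
rail slope 0.0057 y -0.39
```

Call:
{"fn": "play_rows", "kwargs": {"commands": [{"travel": [0.01,0,0],"dr": [0,0,0]},{"travel": [0.013,0,0],"dr": [0.1,0,0]},{"travel": [0.013,0,0],"dr": [0.1,0,0]},{"travel": [0.013,0,0],"dr": [0,0,0]},{"travel": [0.01,0,0],"dr": [0,0,0]},{"travel": [0,0,0],"dr": [0,0,0]}]}}

```text
clock: 38.2
ee_pos: [652.5, 32.6, 117.1]
tool_rot: [2.187, 2.253, 0.0]
ft_force: [-0.6, 0.3, 1.2]
finger_gap: 0.131
```

```bash
python3 - <<'E'
from rl import *
I=rl('w44')
E
```

```text
t 38.2 p [652.5  32.6 117.1] x [-0.03   1.    -0.001] z [ 0.001 -0.001 -1.   ] F [-0.6  0.3  1.2] gap 11.2
rail slope 0.0057 y -0.41
```

View pics/w44.png

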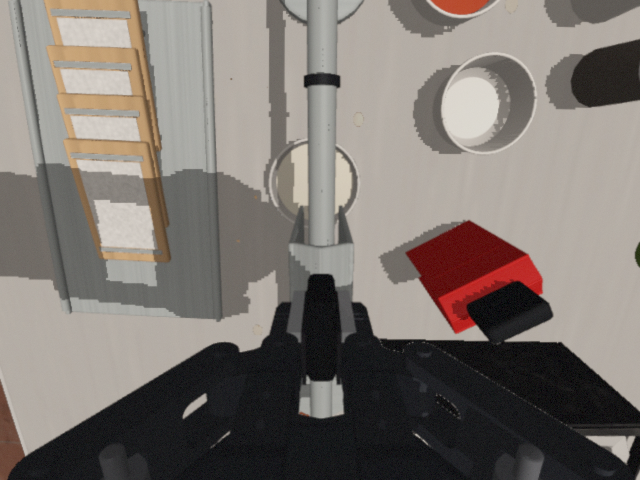

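```bash
python3 - <<'E'
from h import *
c,I,D=load('w44'); P=cloud(c,D)
print('ring',plane(c,[[322,74],[322,80],[322,86]],137).round(1).tolist())
m=(P[...,2]>130)&(P[...,2]<145)&(abs(P[...,0]-652)<16)&(P[...,1]>20)&(P[...,1]<75); 
for dx in (-12,-9,9,12):
    mm=m&(abs(P[...,0]-652-dx)<1.5); print(dx,mm.sum(),np.percentile(P[mm][:,1],[1,99]).round(1),P[mm][:,2].mean())
E
```

```text
ring [[649.9, 132.4, 137.0], [649.9, 130.3, 137.0], [650.0, 128.1, 137.0]]
-12 323 [38.8 62.6] 134.857148309364
-9 286 [40.6 62.6] 136.51939106861752
9 299 [41.1 63.2] 136.085053224778
12 313 [40.2 63.4] 134.5701575136813
```

Call:
{"fn": "play_rows", "kwargs": {"commands": [{"travel": [0.01,0,0],"dr": [0,0,0]},{"travel": [0.012,0,0],"dr": [0,0,0]},{"travel": [0.012,0,0],"dr": [0,0,0]},{"travel": [0.01,0,0],"dr": [0,0,0]},{"travel": [0.006,0,0],"dr": [0,0,0]},{"travel": [0,0,0],"dr": [0,0,0]}]}}

```text
clock: 38.85
ee_pos: [651.0, 85.8, 117.1]
tool_rot: [2.188, 2.252, -0.0]
ft_force: [-0.2, -1.0, 0.2]
finger_gap: 0.131
```

```bash
python3 - <<'E'
from rl import *
I=rl('w45'); c,J,D=snap('scene','s45'); cv2.imwrite('pics/s45z.png',np.hstack([cv2.resize(J[220:400,150:320],None,fx=3,fy=3,interpolation=cv2.INTER_CUBIC),I[0:270,220:440].repeat(2,0)]))
E
```

```text
t 38.85 p [651.   85.8 117.1] x [-0.029  1.    -0.002] z [ 0.001 -0.002 -1.   ] F [-0.2 -1.   0.2] gap 11.2
rail slope 0.0056 y -0.5
```

View pics/s45z.png

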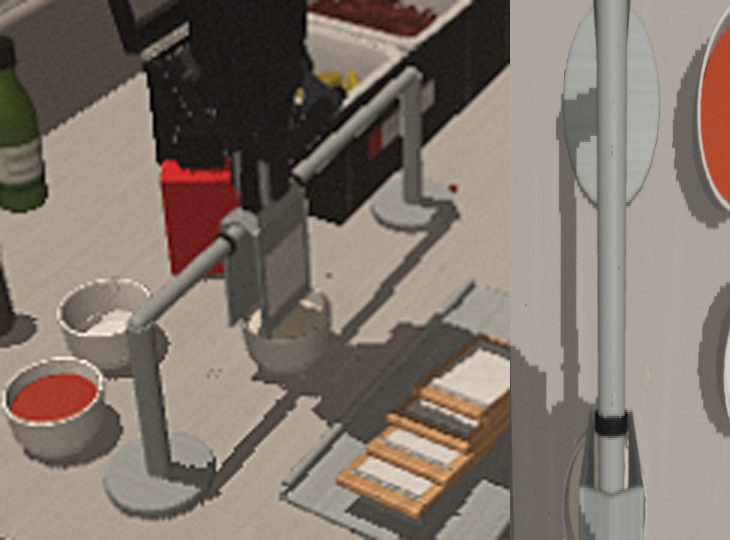

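```bash
python3 - <<'E'
from h import *
c,I,D=load('w45'); P=cloud(c,D)
print('ring',plane(c,[[322,207],[322,212.5],[322,218]],137).round(1).tolist())
m=(P[...,2]>130)&(P[...,2]<145)&(P[...,1]>75)&(P[...,1]<130)
for dx in (-12,-9,9,12):
    mm=m&(abs(P[...,0]-650.5-dx)<1.5); print(dx,mm.sum(),np.percentile(P[mm][:,1],[1,99]).round(1))
E
```

```text
ring [[650.1, 133.3, 137.0], [650.1, 130.9, 137.0], [650.2, 128.5, 137.0]]
-12 331 [ 91.8 115.8]
-9 295 [ 93.5 129.3]
9 298 [ 94.2 116.4]
12 314 [ 93.3 116.6]
```

Call:
{"fn": "play_rows", "kwargs": {"commands": [{"travel": [0.003,0,0],"dr": [0,0,0]},{"travel": [0,0,0],"dr": [0,0,0]},{"travel": [0,0,0],"dr": [0,0,0]}]}}

```text
clock: 39.25
ee_pos: [651.0, 88.2, 117.1]
tool_rot: [2.191, 2.251, 0.001]
ft_force: [-0.1, 0.5, 1.4]
finger_gap: 0.126
```

```bash
python3 - <<'E'
from rl import *
I=rl('w46'); c,I,D=load('w46'); P=cloud(c,D)
cv2.imwrite('pics/w46z.png',cv2.resize(I[190:270,270:380],None,fx=6,fy=6))
m=(P[...,2]>130)&(P[...,2]<145)&(P[...,1]>75)&(P[...,1]<130)
for dx in (-12,-9,9,12):
    mm=m&(abs(P[...,0]-650.5-dx)<1.5); print(dx,mm.sum(),np.percentile(P[mm][:,1],[1,99]).round(1))
g=cv2.cvtColor(I,cv2.COLOR_BGR2GRAY); col=g[190:260,318:328].mean(1); print([(190+i,int(v)) for i,v in enumerate(col) if v<70])
d=[190+i for i,v in enumerate(col) if v<70]; print(plane(c,[[322,np.mean(d)]],137).round(1))
E
```

```text
t 39.25 p [651.   88.2 117.1] x [-0.027  1.    -0.   ] z [ 0.001 -0.    -1.   ] F [-0.1  0.5  1.4] gap 10.7
rail slope 0.003 y -0.49
-12 330 [ 94.9 118. ]
-9 300 [ 96.1 129.2]
9 303 [ 96.5 118.6]
12 314 [ 95.7 118.8]
[(215, 35), (216, 35), (217, 33), (218, 34), (219, 33), (220, 34), (221, 34), (222, 37)]
[[650.3 130.6 137. ]]
```

View pics/w46z.png

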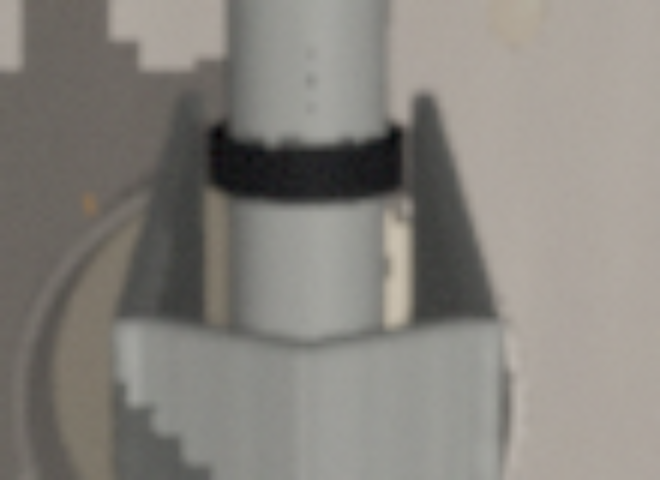

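Call:
{"fn": "play_rows", "kwargs": {"commands": [{"travel": [0.002,0,0],"dr": [0,0,0]},{"travel": [0,0,0],"dr": [0,0,0]}]}}

```text
clock: 39.5
ee_pos: [651.0, 89.8, 117.2]
tool_rot: [2.191, 2.25, 0.0]
ft_force: [0.4, 1.4, 0.3]
finger_gap: 0.127
```

Call:
{"fn": "play_rows", "kwargs": {"commands": [{"travel": [0,0,0],"dr": [0,0,0]},{"travel": [0,0,0],"dr": [0,0,0]},{"travel": [0,0,0],"dr": [0,0,0]},{"travel": [0,0,0],"dr": [0,0,0]},{"travel": [0,0,-0.01],"dr": [0,0,0]},{"travel": [0,0,-0.03],"dr": [0,0,0]},{"travel": [0,0,-0.04],"dr": [0,0,0]},{"travel": [0,0,-0.04],"dr": [0,0,0]},{"travel": [-0.045,0,-0.02],"dr": [0,0,0]},{"travel": [-0.045,0,0],"dr": [0,0,0]},{"travel": [0,0,0],"dr": [0,0,0]},{"travel": [0,0,0],"dr": [0,0,0]}], "fingers": 0.04}}

```text
clock: 40.7
ee_pos: [653.4, -2.2, 268.0]
tool_rot: [2.186, 2.25, 0.002]
ft_force: [-0.7, 0.6, -0.4]
finger_gap: 0.464
```

```bash
python3 - <<'E'
from rl import *
I=rl('w47'); c,J,D=snap('scene','s47'); cv2.imwrite('pics/s47z.png',cv2.resize(J[220:420,150:390],None,fx=3.3,fy=3,interpolation=cv2.INTER_CUBIC))
snap('top','t47'); st()
E
```

```text
t 40.7 p [653.4  -2.2 268. ] x [-0.029  1.    -0.002] z [ 0.004 -0.002 -1.   ] F [-0.7  0.6 -0.4] gap 39.6
rail slope 0.0036 y -1.06
t 40.85 p [653.   -0.9 266.5] x [-0.031  1.    -0.002] z [ 0.002 -0.002 -1.   ] F [ 1.3 -1.1  0.2] gap 39.9
```

View pics/s47z.png

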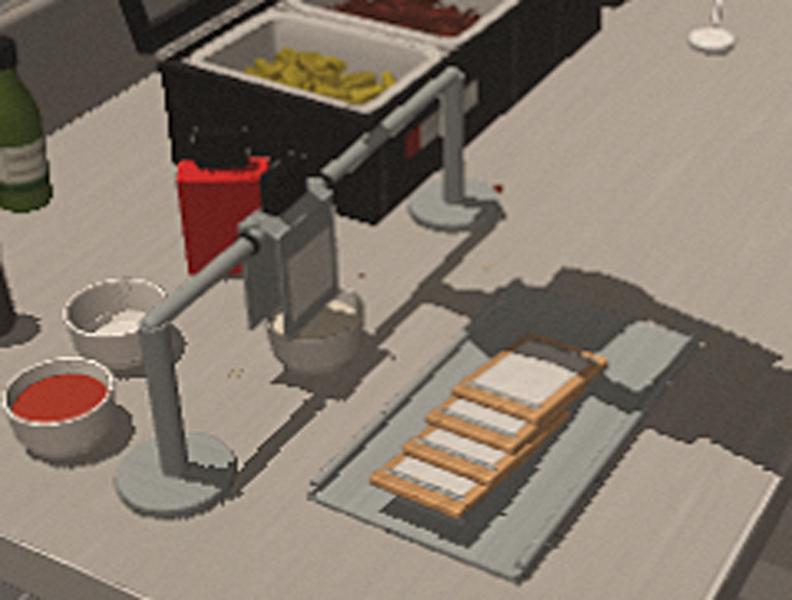

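View pics/w47.png

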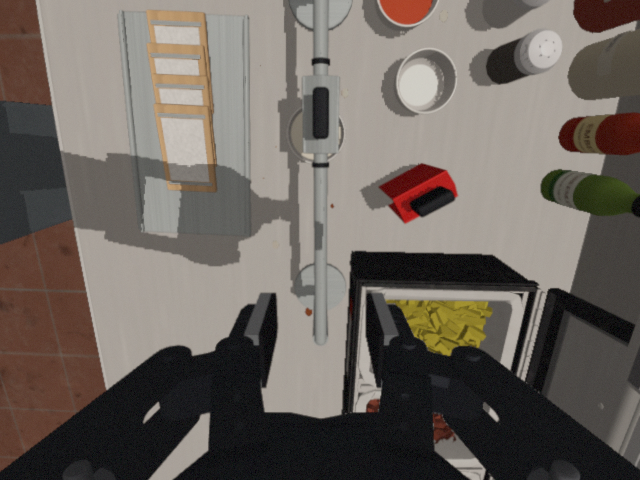

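View pics/t47.png

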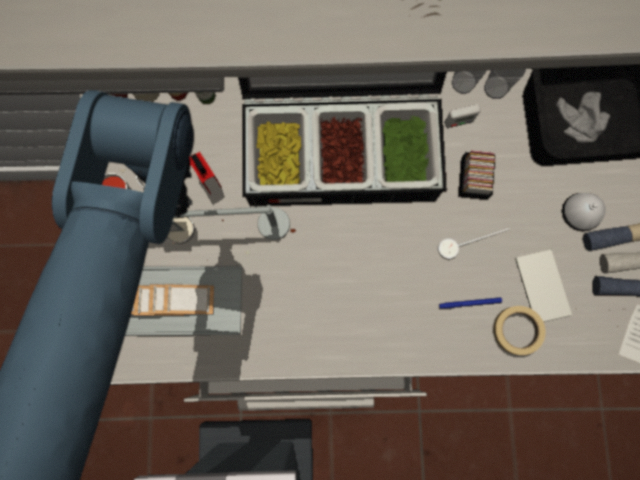

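The top and wrist views show the tag hanging between the rings (ring rows 61 and 164, tag rows 75–153) and an even four-board row. I'll do a final numeric check, then hand in.

```bash
python3 - <<'E'
from h import *
c,I,D=load('w47'); P=cloud(c,D)
e=plane(c,[[177,12],[179,46],[182,77],[185,109]],36); print('ends',e.round(1).tolist(),np.linalg.norm(np.diff(e,axis=0),axis=1).round(1))
m=np.zeros(D.shape,bool); m[120:175,168:205]=1; bplane(P,m,'b4')
r=plane(c,[[321,61],[321,164]],137); print('rings',r.round(1).tolist(),'mid y',r[:,1].mean().round(1))
t=(P[...,2]>160)&(P[...,2]<176)&(abs(P[...,0]-649)<20)&(abs(P[...,1]-90)<40); print('tab',P[t].mean(0).round(1),np.percentile(P[t],[2,98],axis=0).round(1).tolist())
st(); print(bot.sign_off())
E
```

```text
ends [[503.7, 190.3, 36.0], [503.3, 159.0, 36.0], [504.1, 129.4, 36.0], [504.8, 97.4, 36.0]] [31.3 29.7 31.9]
b4 slope angle 0.277 grad [0.191 0.21 ] 287
rings [[650.4, 129.7, 137.0], [652.6, 51.0, 137.0]] mid y 90.4
tab [650.6  90.  168.7] [[644.7, 73.1, 166.1], [656.5, 106.5, 170.5]]
t 40.85 p [653.   -0.9 266.5] x [-0.031  1.    -0.002] z [ 0.002 -0.002 -1.   ] F [ 1.3 -1.1  0.2] gap 39.9
the job is handed in; nothing more can be done
None
```

I laid all four boards (only four were on the table) as a shingled row on the tray. I then hooked the steel tag near the rail's right end, slid it between the rings without lifting it off, and handed the job in at 40.85 s. No verdict was reported.

**Last checks:**
- **Board row:** spacing was about 30 mm. It read 29.8, 30.0 and 30.2 mm before the tag was moved, and 31.3, 29.7 and 31.9 mm at the end. Each board is within about 3 mm of the tray's centre line, apart from the reading noted below.
- **Board slope:** the first board read 0.232 rad and the last 0.217 rad. I did not measure the two in between.
- **Tag:** its grip tab was centred at y = 90.0 mm and the rings' midpoint was at y = 90.4 mm, with the tag hanging upright. The gripper was clear of everything.

**What disagreed:**
- **Finger tips:** they sat about 26–44 mm above the stated TCP, depending on how far the gripper was open. I set grasp heights from the camera and the force readings instead.
- **Final board reading:** the last wrist view put the boards about 4 mm further in x than earlier views did.
- **Final slope reading:** the last fit for the fourth board gave 0.277 rad, with a sideways tilt that I take to be noise from a poor fit (287 points, part of them in shadow). I did not repeat it.
- **First board:** it met the rest with about 30 N for a moment before I released it. No other contact I noticed came close to that.

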